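# Lay out tonewood billets under the raking lamp

### The arm

A 6-joint arm with a two-finger parallel gripper is mounted at the origin on the work surface. World frame = base frame: x ahead of the robot, y to its left, z up, the work surface at z = 0. Lengths are in mm, angles in degrees, forces in N, time in s.
With the tool pointing down it reaches from about 325 to 925 mm from the base axis. Payload 3.1 kg.
Tool frame: the origin (TCP) lies at the very end of the fingers, on their centre line; the grasp point (between the pads) lies grasp_offset behind it (grasp_offset is the distance from the TCP to the grasp point, in mm); z points along the fingers, x is the direction in which the jaws open and shut, and the axes are right-handed (so a half turn about z gives the same grasp; the last joint's range is limited). The gripper opens to 85 mm and grips with 20 to 120 N. Pads are 22 mm wide; open, the fingers measure 114 mm over their backs; the gripper's body (76 mm by 85 mm) begins 54 mm behind the grasp point. The pads swing forward as they close: fully open they stand 13 mm farther back than shut.
Start: joints at [-6.429, 12.427, 92.441, -0, 75.132, -6.429], TCP at [625.011, 0.021, 231.3] pointing down, gripper open.
Joint ranges: [-157.48, 157.48], [-44.54, 120.13], [17.64, 146.25], [-64.5, 244.5], [7.68, 150.69], [-147.95, 147.95]. Speed limits (degrees/s): [159.86, 159.86, 180, 180, 180, 180].

### API

Orientations are given as [roll, pitch, yaw] about the fixed x, y, z axes, in that order (R = Rz(yaw) Ry(pitch) Rx(roll)).
In Python, from station import * gives the robot as it stands. Calls block until the motion is done:
- goto(position, orientation): joint-space move of the TCP to a pose.
- move_l(position, attitude=None, speed=150): straight line of the TCP; attitude=None keeps the orientation; speed is the mean speed in mm/s.
- move_j(angles): joint-space move.
- grip(opening, squeeze=None): finger opening in mm; squeeze is the grip in N (None keeps the last); returns when the fingers have stopped.
- wait(seconds).
- solve_ik(position, orientation): joint angles nearest the present ones, or None.
- get_obs(): the state.
- get_image(name): name is "scene" or "side" or "wrist"; returns the picture (384x512x3 uint8, red, green, blue); there is no depth.
- get_calibration(name): a dict with "fx", "fy", "cx", "cy" (pixels), "R" (3x3) and "t" (3): a world point X has camera coordinates R X + t; the wrist camera has in their place "mount" (4x4, takes a point from camera to tool coordinates, whose origin is the TCP and whose axes are the tool frame's). Camera axes: x right, y down, z forward; pixel columns grow to the right and rows downward; lengths in mm; the calibration is good to about 2 mm. A picture is of the moment at which its call begins: read the wrist's pose just before it. get_calibration takes no time and is no camera call.
A pose or a line that the arm cannot do raises Unreachable and nothing moves.
- sign_off(): hands the job in, once; it reports no verdict.
Trained networks look in the newest picture that a camera, given by its name, has taken for a name from the list of things; names that differ only in an ending like _2 or _b are one class to them, and where a whole thing is asked for, a point or a joint stands for the part that bears it (a point fixed in the world has none). Each returns a list of dicts, best first, with "score" (0 to 1); they miss things now and then, are a little off and sometimes report something else, mostly with a low value. They report only what shows in the picture. A call takes as long as a camera call. They do not tell look-alikes from the thing itself.
- spot_in(name, camera): "extent" ([centre column, centre row, width, height] in pixels, round what is visible of it).
- regions_of(name, camera): "region" (384x512 bool, what is visible of it) and "extent" ([centre column, centre row, width, height] in pixels, round what is visible of it).
The state is a dict: "t": time; "joint_pos": joint angles; "qvel": joint speeds; "effort": joint torques, N m; "tcp_pos": TCP position; "ee_rot": TCP orientation; "wrist_force": force on the tool from outside, world axes, zero at the start; "moment": the same for the moment, N m; "grip_width": finger opening in mm.
Only numpy, scipy, OpenCV 4.12 (cv2) and the standard library are available. Lean on these libraries where they do the work, as an engineer would, in place of code of your own. Each camera call takes 0.05 s, during which the arm holds its last target.

### The job

Lay every standing spruce billet flat on the dark rubber-faced inspection board, blue-striped face up: stand it against the board's near edge and tip it over that edge by pushing its top, without ever lifting it more than 3 or 4 cm, then slide it until its end is home against the fence at the back, lying square to the fence. Only when all the billets are down on the board, swing the LED panel lamp so that it shines straight along the board, its panel square across the length of the board (and of the fence), and lean the panel 30 degrees forward from upright. Last, switch the lamp on with a full press of the red push button, and leave the glue jar and the finger plane where they are.

Things in the scene. Friction and masses are not known exactly. Their poses are not given: they have to be found in the camera images.
- switch_top (a point): Middle of the top face of the lamp's red push button (28 mm across, springs back, 6 mm travel, about 5 N to press fully), in a black housing fixed on the bench to the right (-y) of the billets. Pressed straight down; z up.
- switch (a joint): How far the button is pressed (m): 0 = out, 0.006 = fully down.
- board: Fixed inspection board faced with dark rubber (friction about 0.7) on the bench, 180 (x) x 550 (y) mm, 12 mm thick. Origin: centre of its underside, on the bench. Its x axis points away from the robot, its z up. Near edge at x = -90 mm: a square step 12 mm high that serves as the stop when tipping. Along the far edge stands a pale fence, from x = +72 to +90 mm, its top 38 mm above the bench; equal battens close the two ends (inner faces at y = -263 and +263 mm).
- lamp_swivel (a joint): Swivel angle (rad) of the LED panel lamp about its vertical axis, range -1.4 to 1.4, counter-clockwise from above positive. Stiff: stays where left, 0.2 N m to turn. 0 = panel's width along its foot's own x axis; the foot may stand turned, so read lamp_pivot for the true direction.
- lamp_tilt (a joint): Tilt angle (rad) of the lamp's panel about its level hinge: 0 = upright, positive = top leans forward towards the side it shines to (the pivot's -y), range -0.7 to 0.8. Stiff: stays where left, 0.5 N m to turn.
- lamp_pivot (a point): Point on the lamp's vertical swivel axis and at the middle of its tilt hinge, 110 mm above the bench. Turns with the swivel, not with the tilt: x along the hinge and the panel's width, -y the way the panel shines, z up. The lamp stands left (+y) of the board on a fixed round foot of 140 mm diameter; a black fork 194 mm wide carries the panel.
- lamp_bar (a point): Middle of the orange round grab bar (12 mm thick, 110 mm long, parallel to the tilt hinge, free of posts over the middle 96 mm), 170 mm from the hinge along the panel. The grey panel, 160 wide, 14 thick, ends 40 mm short of the bar. Axes: x along the bar, z from the hinge to the bar, -y the lit face.
- billet1_mid (a point): Centre of a pale spruce billet, 66 (x) x 95 (y) x 140 (z) mm, about 0.4 kg, planed and waxed (friction about 0.4 on the bench), standing on end at the start near the board's near edge; may be absent. A 22 mm wide blue crayon stripe runs along the middle of its marked face, the -x face, and over the top end beside it. z along its length (up at the start).
- billet2_mid (a point): Centre of a pale spruce billet, 66 (x) x 95 (y) x 140 (z) mm, about 0.4 kg, planed and waxed (friction about 0.4 on the bench), standing on end at the start near the board's near edge; may be absent. A 22 mm wide blue crayon stripe runs along the middle of its marked face, the -x face, and over the top end beside it. z along its length (up at the start).
- billet3_mid (a point): Centre of a pale spruce billet, 66 (x) x 95 (y) x 140 (z) mm, about 0.4 kg, planed and waxed (friction about 0.4 on the bench), standing on end at the start near the board's near edge; may be absent. A 22 mm wide blue crayon stripe runs along the middle of its marked face, the -x face, and over the top end beside it. z along its length (up at the start).
- billet4_mid (a point): Centre of a pale spruce billet, 66 (x) x 95 (y) x 140 (z) mm, about 0.4 kg, planed and waxed (friction about 0.4 on the bench), standing on end at the start near the board's near edge; may be absent. A 22 mm wide blue crayon stripe runs along the middle of its marked face, the -x face, and over the top end beside it. z along its length (up at the start).
- glue_jar: glue jar, 64 mm across, 85 high, to be left alone; origin at its underside
- finger_plane: small brass finger plane, 90 mm long, 36 high, to be left alone; origin at its underside
- billet1: The same billet, by the centre of its foot end (the end that stands on the bench at the start), 70 mm from its centre
- billet2: The same billet, by the centre of its foot end (the end that stands on the bench at the start), 70 mm from its centre
- billet3: The same billet, by the centre of its foot end (the end that stands on the bench at the start), 70 mm from its centre
- billet4: The same billet, by the centre of its foot end (the end that stands on the bench at the start), 70 mm from its centre
Things that resemble listed ones, but are neither listed nor needed, are in the scene too. Leave any green or yellow look-alike of the billet4 alone.

How it is judged:
By the outcome, as a careful person would: the job done as asked, in the order asked, and still so for the second after the job is handed in, with the robot touching nothing.
Of billet1, billet2, billet3, billet4 only 3 to 4 are there at a start; the rules pass over those that are not, and their reading is None.
At some moment in a run one of billet1, billet2, billet3, billet4 may be knocked a few centimetres aside while the robot is not near it.
Once in a run the grip may slacken for a moment while it holds something.
It also fails if it takes over 210 s, if anything falls off the work surface, if the arm or the gripper's body presses on something with over 40 N, if the wrist force passes 120 N, or if a joint passes its speed limit or range.

## Working session

There is one attempt and no reset: what is moved stays moved. The work goes in short steps, each a Python script; the robot and the scene stay as the last script left them, time stands still between calls to the robot, and variables do not carry over. Pictures are saved under pics/ and viewed, and the job is handed in when it is done.

```bash
ls; mkdir -p pics; python3 - <<'E'
from station import *
import cv2
o=get_obs();print(o)
for n in("scene","side","wrist"):
    cv2.imwrite(f"pics/{n}0.png",cv2.resize(get_image(n)[:,:,::-1],(800,600),interpolation=cv2.INTER_CUBIC))
    c=get_calibration(n);print(n,c)
E
```

```text
pics
{'t': 0.0, 'joint_pos': array([-6.42796959e+00,  1.24782067e+01,  9.25293796e+01,  1.67393452e-03,
        7.51316550e+01, -6.42758588e+00]), 'qvel': array([-0.04551564, -0.03195964, -0.04553722,  0.07114242,  0.02939795,
       -0.04577507]), 'effort': array([-2.90135131e-04, -3.96841800e+01, -3.03850436e+01, -2.80225659e-04,
        9.87685227e-03,  9.68610237e-06]), 'tcp_pos': array([6.24179921e+02, 1.29952686e-01, 2.29944372e+02]), 'ee_rot': array([-1.79982806e+02,  1.38184984e-01, -7.94471494e-04]), 'wrist_force': array([-0.24459258, -0.34194631, -0.71525693]), 'moment': array([ 0.01395937, -0.06439086, -0.04301684]), 'grip_width': 85.54475288959954}
scene {'fx': 394.92793257202686, 'fy': 394.92793257202686, 'cx': 262.54050390676764, 'cy': 193.18534179560228, 'R': array([[ 0.77172051,  0.63594575, -0.0045223 ],
       [ 0.38514988, -0.47301453, -0.79241203],
       [-0.50607018,  0.60977885, -0.60996944]]), 't': array([-364.78782424,  -14.30399251, 1519.54965456])}
side {'fx': 470.6452009038521, 'fy': 470.6452009038521, 'cx': 252.2960644817692, 'cy': 182.13120206925134, 'R': array([[ 0.89812061, -0.43972273,  0.00482685],
       [-0.33685752, -0.69499436, -0.63522425],
       [ 0.28267717,  0.56888203, -0.77231266]]), 't': array([-396.18588373,  299.61511866, 1748.71688299])}
wrist {'fx': 298.42005198711377, 'fy': 298.42005198711377, 'cx': 256.08359961876937, 'cy': 191.265396247526, 'mount': array([[ 9.99999956e-01,  2.18545539e-04,  2.02499242e-04,
        -1.41921861e+00],
       [-2.70049521e-04,  9.51976744e-01,  3.06170224e-01,
        -7.76869965e+01],
       [-1.25862432e-04, -3.06170265e-01,  9.51976761e-01,
        -1.43313165e+02],
       [ 0.00000000e+00,  0.00000000e+00,  0.00000000e+00,
         1.00000000e+00]])}
```

View pics/scene0.png

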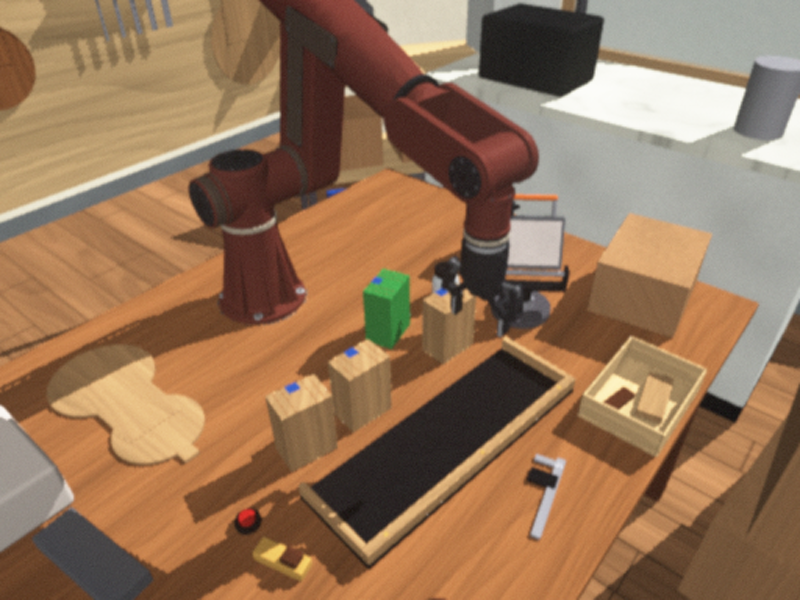

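View pics/side0.png

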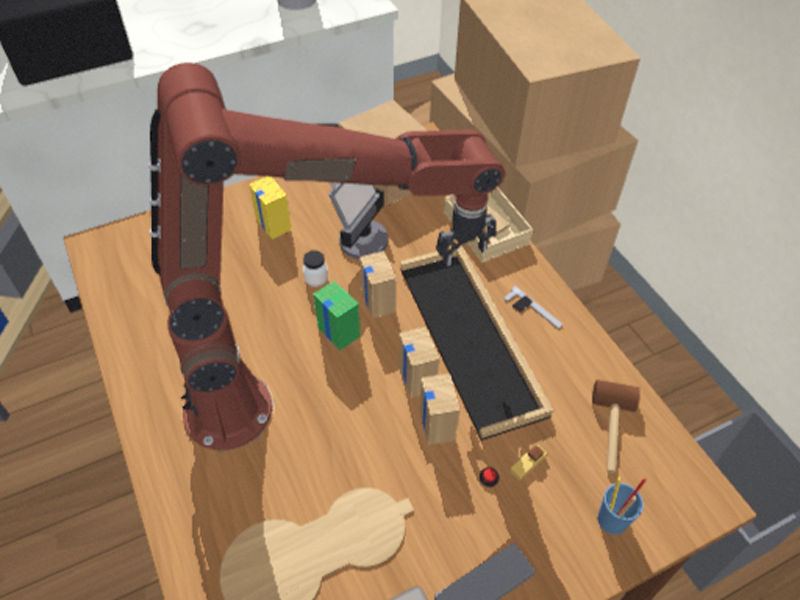

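View pics/wrist0.png

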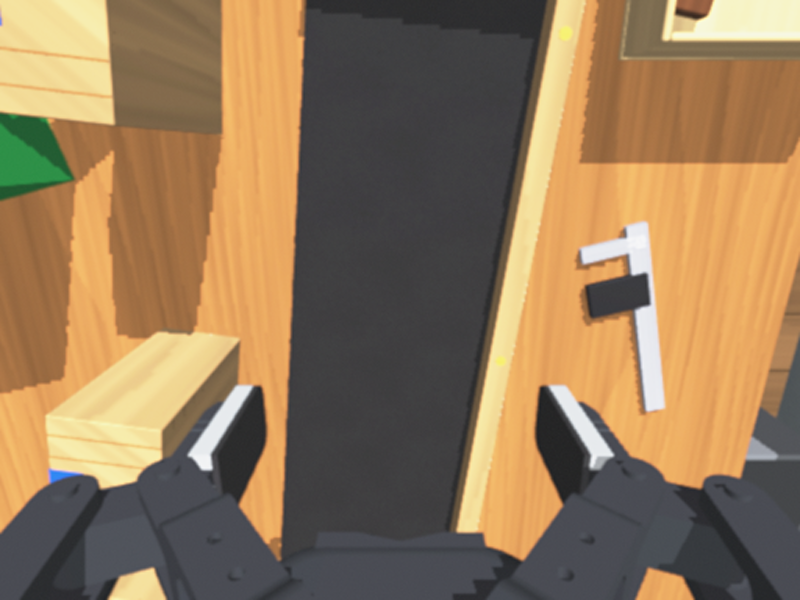

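The side view shows three pale billets at (378,285), (420,362) and (440,408). Look-alikes are green at (338,315) and yellow at (270,207), and the loose wood in the tray doesn't count. The jar is at (315,268), the plane at (528,460) and the button at (489,476). Next I'll crop in and run the networks.

```bash
cat > h.py <<'E'
from station import *
import numpy as np, cv2
from scipy.spatial.transform import Rotation as Ro
def cal(n):
    c=get_calibration(n)
    return c
def proj(P,c):
    P=np.atleast_2d(P)@c["R"].T+c["t"]
    return np.c_[c["fx"]*P[:,0]/P[:,2]+c["cx"],c["fy"]*P[:,1]/P[:,2]+c["cy"]]
def wcal(o):
    c=dict(get_calibration("wrist"));T=np.eye(4);T[:3,:3]=Ro.from_euler("xyz",o["ee_rot"],degrees=True).as_matrix();T[:3,3]=o["tcp_pos"]
    M=np.linalg.inv(T@c["mount"]);c["R"]=M[:3,:3];c["t"]=M[:3,3];return c
def back(uv,z,c):
    d=np.array([(uv[0]-c["cx"])/c["fx"],(uv[1]-c["cy"])/c["fy"],1])
    C=-c["R"].T@c["t"];d=c["R"].T@d
    return C+d*(z-C[2])/d[2]
def crop(im,x0,y0,x1,y1,name,w=800):
    s=min(800/(x1-x0),600/(y1-y0))
    cv2.imwrite(f"pics/{name}.png",cv2.resize(im[y0:y1,x0:x1,::-1],None,fx=s,fy=s,interpolation=cv2.INTER_CUBIC))
E
python3 - <<'E'
from h import *
for cam in("side","scene"):
    im=get_image(cam); np.save(f"pics/{cam}0.npy",im)
    c=cal(cam)
    for n in("billet1","glue_jar","finger_plane","switch","lamp_tilt","lamp_bar","board"):
        for d in regions_of(n,cam):
            e=np.round(d["extent"],1); print(cam,n,round(d["score"],2),e,np.round(back(e[:2],70 if n=="billet1" else 20,c)[:2]))
            np.save(f"pics/reg_{cam}_{n}_{int(e[0])}.npy",d["region"])
s=np.load("pics/side0.npy");crop(s,190,130,370,320,"sc0");crop(np.load("pics/scene0.npy"),150,110,390,370,"sc1")
E
```

```text
side billet1 0.81 [269.6 235.5  27.8  42. ] [ 447. -134.]
side billet1 0.68 [171.5 134.2  26.   43.7] [301. 526.]
side billet1 0.64 [282.1 263.8  27.5  43.6] [ 432. -259.]
side billet1 0.62 [242.1 181.3  20.   42.8] [466. 146.]
side billet1 0.55 [215.9 201.7  33.   43.3] [330.  97.]
side glue_jar 0.74 [203.4 171.6  18.   20.9] [358. 304.]
side finger_plane 0.52 [340.6 293.4  24.2  20.5] [ 576. -429.]
side lamp_tilt 0.81 [227.5 134.8  31.2  32.1] [541. 462.]
side lamp_bar 0.7 [227.2 132.1  31.2  26.9] [547. 478.]
side lamp_bar 0.48 [282.2 263.3  26.5  48.6] [ 449. -233.]
side board 0.81 [307.4 220.   95.4 121.6] [ 630. -107.]
scene billet1 0.95 [229.7 246.7  33.5  56.9] [ 446. -121.]
scene billet1 0.78 [193.2 271.1  45.1  61.5] [ 433. -255.]
scene billet1 0.72 [288.2 208.7  38.9  49.2] [476. 131.]
scene billet1 0.6 [247.4 198.2  31.5  46. ] [333.  87.]
scene finger_plane 0.86 [178.6 358.8  41.4  24.1] [ 573. -439.]
scene switch 0.66 [194.1 268.6  49.6  57. ] [ 390. -220.]
scene lamp_tilt 0.92 [341.5 149.9  36.3  52.6] [384. 644.]
scene lamp_tilt 0.72 [228.2 245.7  36.6  59.6] [403. -87.]
scene lamp_bar 0.74 [340.7 153.4  37.8  52.8] [396. 617.]
scene board 0.9 [277.8 289.1 177.6 146.3] [ 630. -123.]
scene board 0.39 [180.8 358.8  42.4  27.8] [ 577. -436.]
```

View pics/sc0.png

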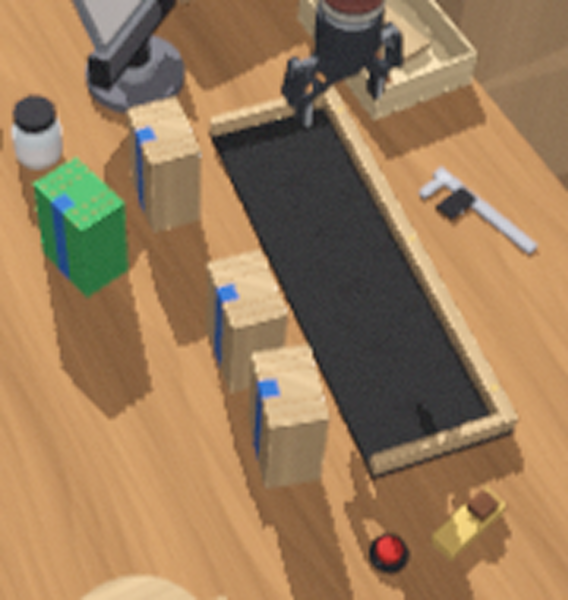

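View pics/sc1.png

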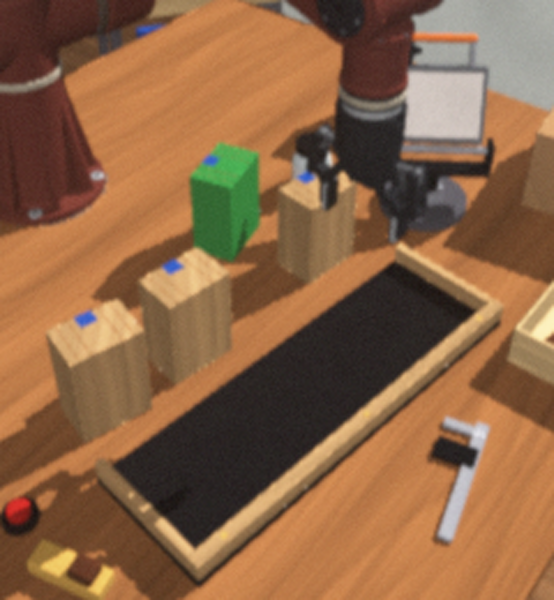

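```bash
cat > fit.py <<'E'
from h import *
from scipy.optimize import least_squares
def Rz(a): return np.array([[np.cos(a),-np.sin(a),0],[np.sin(a),np.cos(a),0],[0,0,1]])
def fit(obs,x0):
    # obs: list of (cal, local xyz, uv)
    def f(p):
        return np.concatenate([(proj(Rz(p[2])@np.array(l,float)+[p[0],p[1],0],c)[0]-uv) for c,l,uv in obs])
    r=least_squares(f,x0,loss="soft_l1");return r.x,f(r.x).reshape(-1,2)
def box(x0,x1,y0,y1,z0,z1): return [(x,y,z) for x in(x0,x1) for y in(y0,y1) for z in(z0,z1)]
def wire(im,p,b,c,col):
    q=proj(np.array(b,float)@Rz(p[2]).T+[p[0],p[1],0],c)
    for i in range(8):
        for k in(1,2,4):
            if not i&k: cv2.line(im,tuple(int(round(v*16)) for v in q[i]),tuple(int(round(v*16)) for v in q[i|k]),col,1,cv2.LINE_AA,4)
BB=box(-33,33,-47.5,47.5,0,140)
E
cat > f1.py <<'E'
from fit import *
S,C=cal("side"),cal("scene")
s=lambda x,y:np.array([190+x/3.158,130+y/3.158])
c=lambda x,y:np.array([150+x/2.308,110+y/2.308])
tl,tr,br,bl=(-33,47.5,140),(33,47.5,140),(33,-47.5,140),(-33,-47.5,140)
g=lambda k:(k[0],k[1],0)
bil=dict(
C=[(S,tl,s(252,355)),(S,tr,s(312,347)),(S,br,s(327,412)),(S,bl,s(262,424)),(S,g(br),s(320,480)),(S,g(bl),s(266,486)),
  (C,bl,c(48,332)),(C,tl,c(122,300)),(C,br,c(68,348)) ][:8],
B=[(S,tl,s(208,264)),(S,tr,s(262,252)),(S,br,s(286,310)),(S,bl,s(220,325)),(S,g(bl),s(235,387))],
A=[(S,tl,s(128,110)),(S,tr,s(180,98)),(S,br,s(198,152)),(S,bl,s(142,165)),(S,g(bl),s(152,229)),(S,g(br),s(200,219))])
bil["C"]=bil["C"][:6]
x0=dict(A=(466,146,0),B=(447,-134,0),C=(432,-259,0))
bd=[(S,(-90,275,38),s(210,122)),(S,(-90,-275,38),s(372,460)),(S,(-90,-275,0),s(375,475)),(S,(90,-275,38),s(515,420)),(S,(90,-275,0),s(512,435)),
 (C,(-90,-275,38),c(98,462)),(C,(90,-275,38),c(200,562)),(C,(90,-275,0),c(200,580)),(C,(90,275,38),c(500,303)),(C,(-90,275,38),c(400,243))]
sd=np.load("pics/side0.npy").copy();sc=np.load("pics/scene0.npy").copy()
P={}
for k in "ABC":
    p,r=fit(bil[k],x0[k]);P[k]=p;print(k,np.round(p[:2],1),np.degrees(p[2]).round(1),"rms",np.sqrt((r**2).mean()).round(2))
    wire(sd,p,BB,S,(255,0,0));wire(sc,p,BB,C,(255,0,0))
p,r=fit(bd,(630,-110,0));print("board",np.round(p[:2],1),np.degrees(p[2]).round(2),np.round(r,1).tolist())
for b in(box(-90,90,-275,275,0,12),box(72,90,-275,275,0,38),box(-90,90,-275,-263,0,38),box(-90,90,263,275,0,38)):
    wire(sd,p,b,S,(0,255,255));wire(sc,p,b,C,(0,255,255))
crop(sd,190,130,370,320,"w0");crop(sc,150,110,390,370,"w1")
E
python3 f1.py
```

```text
A [463.3 141.4] -10.2 rms 0.73
B [ 448.2 -113.5] -10.4 rms 1.5
C [ 431.  -249.4] -17.8 rms 0.99
board [621.8 -66.9] -6.48 [[-0.7, -1.7], [0.6, 0.9], [-1.4, 1.2], [0.6, -1.2], [-0.2, -0.8], [-1.2, -1.4], [-0.5, 1.0], [0.2, 1.6], [1.8, -0.8], [0.3, -1.5]]
```

View pics/w0.png

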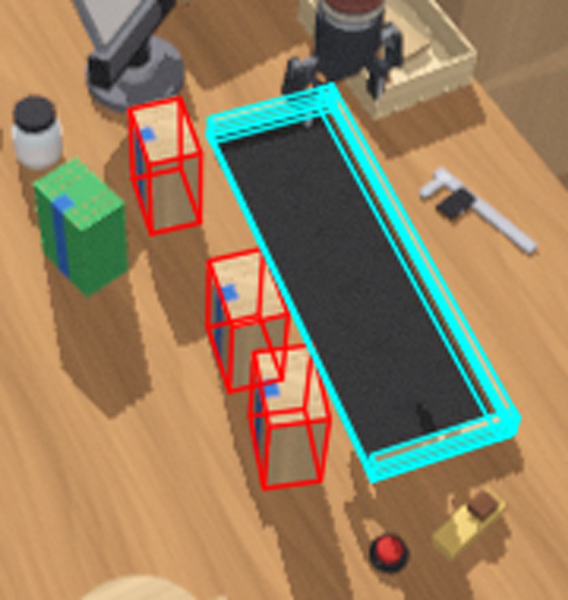

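View pics/w1.png

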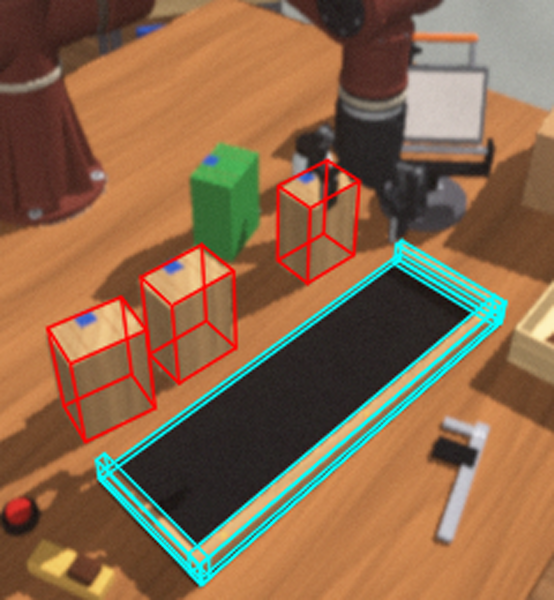

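```bash
python3 - <<'E'
from h import *
import station
print([n for n in dir(station) if not n.startswith('_')])
print(globals().get("grasp_offset"))
for i,p in enumerate([(480,-230,420),(480,60,420)]):
    print(solve_ik(p,[180,0,0]))
    goto(p,[180,0,0]); wait(0.3)
    o=get_obs(); im=get_image("wrist"); np.save(f"pics/wr{i}.npy",im); np.save(f"pics/wr{i}_o.npy",np.r_[o["tcp_pos"],o["ee_rot"]])
    crop(im,0,0,512,384,f"wr{i}"); print(o["t"],o["tcp_pos"])
    if i==0:
        for n in("side","scene"):
            m=get_image(n);np.save(f"pics/{n}1.npy",m)
            crop(m,180,70,340,190,"lampside") if n=="side" else crop(m,270,90,430,210,"lampscene")
E
```

```text
['Unreachable', 'get_calibration', 'get_image', 'get_obs', 'goto', 'grasp_offset', 'grip', 'move_j', 'move_l', 'regions_of', 'sign_off', 'solve_ik', 'spot_in', 'wait']
18.700000000000003
[-3.31593253e+01 -4.15787379e+00  9.02454142e+01 -2.54444375e-14
  9.39124596e+01 -3.31593253e+01]
2.5 [ 480.28428335 -229.36972691  419.14395067]
[-1.19530725e+00 -1.04160187e+01  9.58604595e+01 -2.54444375e-14
  9.45555592e+01 -1.19530725e+00]
4.0667 [480.20666556  59.13611122 419.87754101]
```

```bash
sleep 0
```

```text
(no output)
```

View pics/wr0.png

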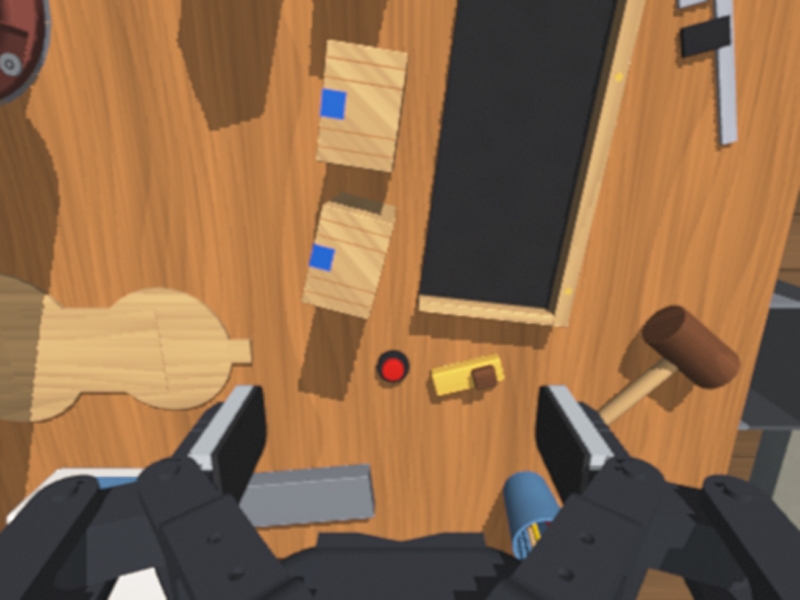

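View pics/wr1.png

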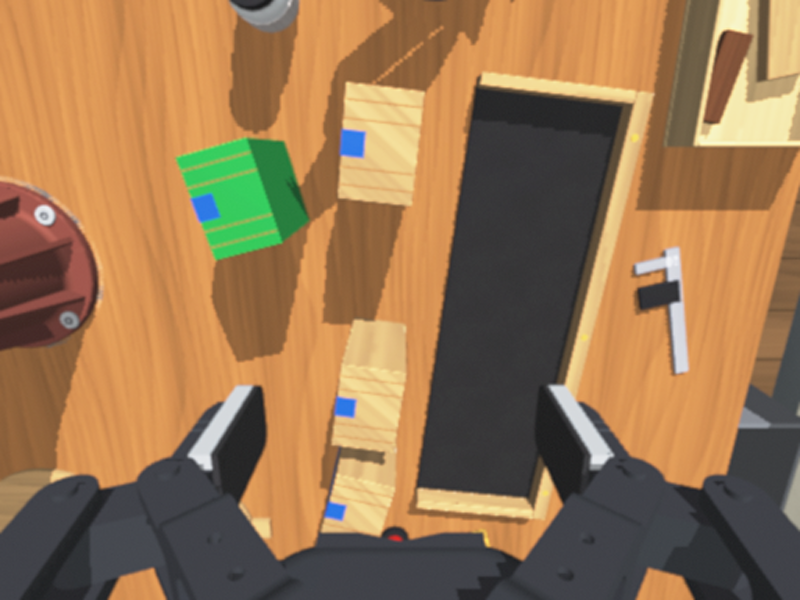

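View pics/lampside.png

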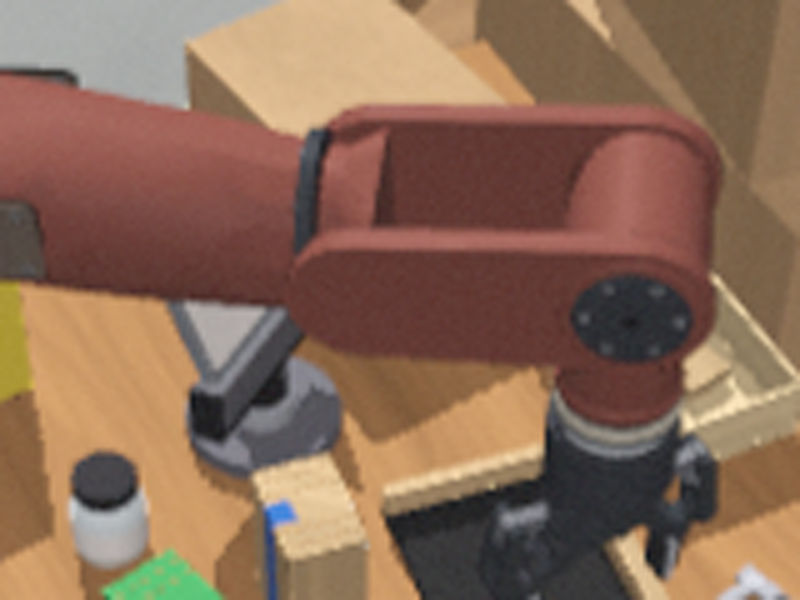

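View pics/lampscene.png

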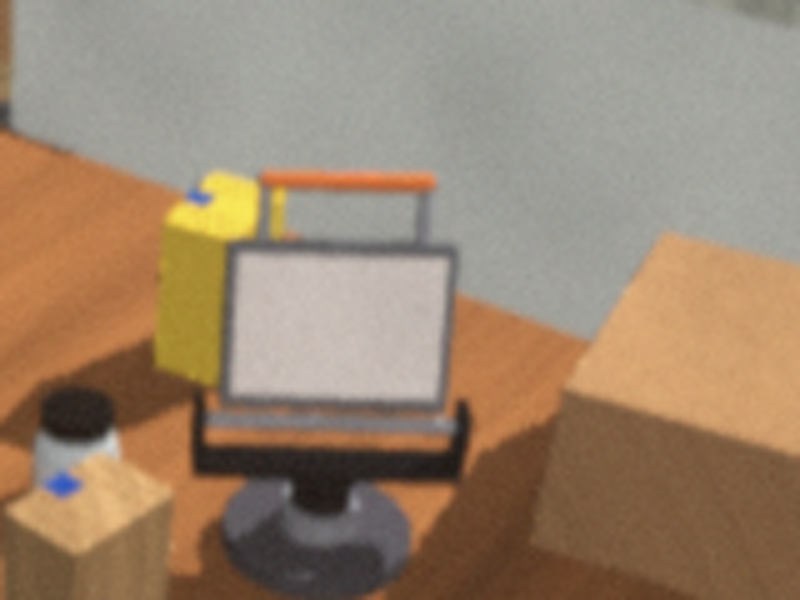

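The wrist views confirm three pale billets (stripe facing the robot) plus the green and yellow look-alikes. The button is at wr0 (393,367) and the plane at (468,375). I'll zoom in for accurate corners.

```bash
python3 - <<'E'
from h import *
a=np.load("pics/wr0.npy");b=np.load("pics/wr1.npy")
crop(a,190,20,370,215,"z0");crop(b,210,35,430,140,"z1");
E
```

```text
(no output)
```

View pics/z0.png

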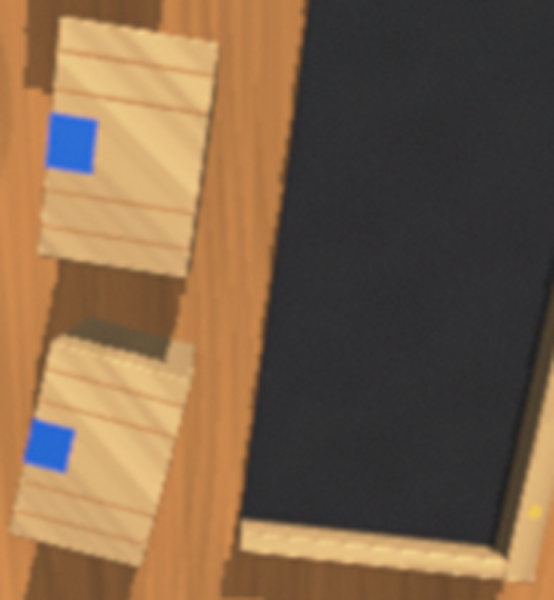

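View pics/z1.png

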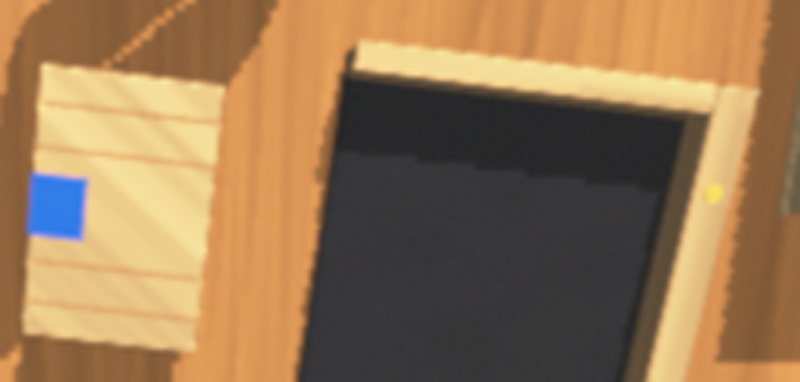

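```bash
cat > f2.py <<'E'
from fit import *
def W(i):
    v=np.load(f"pics/wr{i}_o.npy");return wcal(dict(tcp_pos=v[:3],ee_rot=v[3:]))
w0,w1=W(0),W(1)
a=lambda x,y:np.array([190+x/3.077,20+y/3.077])
b=lambda x,y:np.array([210+x/3.636,35+y/3.636])
tl,tr,br,bl=(-33,47.5,140),(33,47.5,140),(33,-47.5,140),(-33,-47.5,140)
q=lambda c,f,*p:[(c,k,f(*v)) for k,v in zip((tl,tr,br,bl),p)]
obs=dict(B=q(w0,a,(62,17),(217,42),(187,276),(38,254)),C=q(w0,a,(55,337),(191,374),(141,566),(10,532)),
 A=q(w1,b,(42,64),(224,87),(194,351),(24,333)))
bd=[(w0,(-90,-275,38),a(242,550)),(w0,(90,-275,38),a(532,580)),(w1,(-90,275,38),b(360,42)),(w1,(90,275,38),b(757,90))]
P={}
for k in obs:
    p,r=fit(obs[k],(440,0,0));P[k]=p;print(k,np.round(p[:2],1),np.degrees(p[2]).round(1),np.round(r,1).tolist())
p,r=fit(bd,(620,-70,0));print("board",np.round(p[:2],1),np.degrees(p[2]).round(2),np.round(r,1).tolist())
for k in P:
    d=Rz(p[2]).T@np.r_[P[k][:2]-p[:2],0];print(k,"in board",d[:2].round(1),np.degrees(P[k][2]-p[2]).round(1))
if __name__=="__main__":
  for n in("side","scene"):
    im=np.load(f"pics/{n}0.npy").copy();c=cal(n)
    for k in P: wire(im,P[k],BB,c,(255,0,0))
    for bb in(box(-90,90,-275,275,0,12),box(72,90,-275,275,0,38)): wire(im,p,bb,c,(0,255,255))
    crop(im,190,130,370,320,"v0") if n=="side" else crop(im,150,110,390,370,"v1")
E
python3 f2.py
```

```text
B [ 445.3 -119. ] 1071.7 [[-0.7, -0.4], [0.6, -0.1], [-0.1, 0.4], [0.2, 0.2]]
C [ 429.3 -251.9] 344.8 [[-0.9, 0.3], [0.5, 0.8], [0.3, -0.6], [-0.1, -0.6]]
A [461.6 138.8] 1793.7 [[-0.2, -0.1], [0.3, -0.4], [0.1, 0.4], [-0.2, 0.1]]
board [621.7 -71.8] -6.44 [[-0.3, 0.2], [0.3, 0.8], [-0.3, -0.5], [0.3, -0.1]]
B in board [-170.   -66.6] 1078.1
C in board [-170.9 -200.5] 351.2
A in board [-182.7  191.3] 1800.1
```

View pics/v0.png

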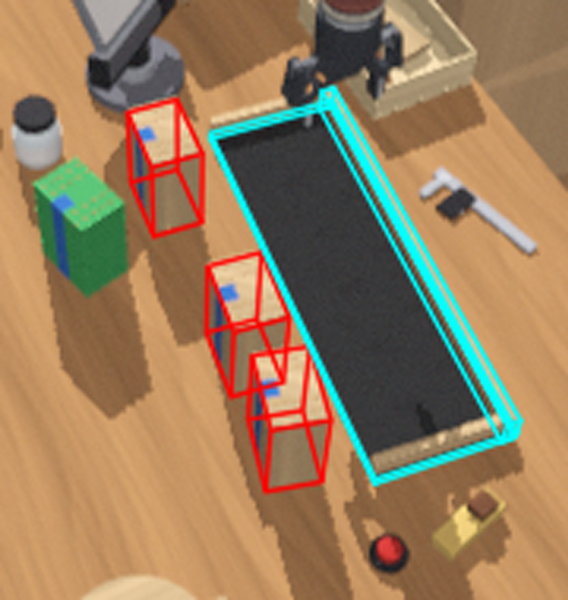

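View pics/v1.png

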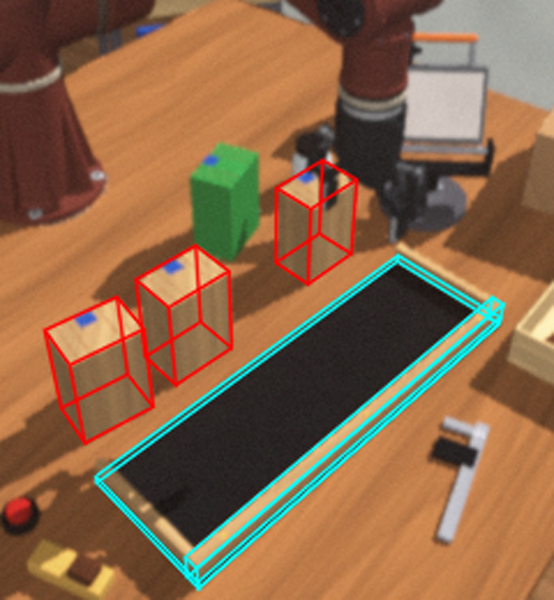

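```bash
cat > ops.py <<'E'
from fit import *
BX=np.array([621.7,-70.5]);BY=np.radians(-6.45);DY=-6.45
def bw(x,y,z): 
    r=Rz(BY)@np.array([x,y,0.]);return [BX[0]+r[0],BX[1]+r[1],z]
def wb(p):
    r=Rz(BY).T@np.r_[np.array(p[:2])-BX,0];return r[:2]
AX=[180,0,DY]      # jaws along board x
AY=[180,0,DY-90]   # jaws along board y
def force(n=3):
    f=[]
    for _ in range(n): f.append(get_obs()["wrist_force"]);wait(0.03)
    return Rz(BY).T@np.mean(f,0)
def creep(x0,x1,y,z,att,step=2,thr=6,speed=40):
    """advance along board x until the board-x force changes by thr"""
    f0=None;x=x0
    while x<x1:
        x=min(x+step,x1);move_l(bw(x,y,z),att,speed)
        f=force(2)
        if f0 is None:f0=f
        if abs(f[0]-f0[0])>thr: print("contact at cmd",x,"actual",wb(get_obs()["tcp_pos"]).round(1),"f",f.round(1));return x,f
    print("no contact to",x,"f",f.round(1));return x,f
def snap(name,cam="wrist"):
    o=get_obs();im=get_image(cam);np.save(f"pics/{name}.npy",im);np.save(f"pics/{name}_o.npy",np.r_[o["tcp_pos"],o["ee_rot"]])
    crop(im,0,0,512,384,name);return o
E
python3 - <<'E'
from ops import *
v=np.load("pics/wr1_o.npy");w=wcal(dict(tcp_pos=v[:3],ee_rot=v[3:]))
for p in[(177,158),(248,138),(284,243),(217,260)]: print(back(np.array(p)/1.5625,140,w).round())
for a in(AX,AY):
  for p in[(-183,191),(-123,185),(-50,185),(-160,-190),(-200,-190)]:
    for z in(105,200,20): 
        s=solve_ik(bw(*p,z),a);print(p,z,None if s is None else s.round(0))
E
```

```text
[285. 130. 140.]
[348. 146. 140.]
[372.  55. 140.]
[309.  39. 140.]
(-183, 191) 105 [  9.   4. 117.  -0.  59.  15.]
(-183, 191) 200 [  9.  -4. 113.  -0.  71.  15.]
(-183, 191) 20 [  9.  12. 119.  -0.  49.  15.]
(-123, 185) 105 [  6.  10. 110.  -0.  60.  13.]
(-123, 185) 200 [  6.   3. 106.  -0.  71.  13.]
(-123, 185) 20 [  6.  18. 112.  -0.  50.  13.]
(-50, 185) 105 [  5.  18. 101.  -0.  62.  11.]
(-50, 185) 200 [ 5. 12. 97. -0. 72. 11.]
(-50, 185) 20 [  5.  25. 102.  -0.  53.  11.]
(-160, -190) 105 [-37.   6. 114.  -0.  59. -30.]
(-160, -190) 200 [-37.  -1. 110.  -0.  70. -30.]
(-160, -190) 20 [-37.  15. 116.  -0.  49. -30.]
(-200, -190) 105 [-39.   2. 119.  -0.  59. -33.]
(-200, -190) 200 [-39.  -6. 115.  -0.  71. -33.]
(-200, -190) 20 [-39.  11. 121.  -0.  48. -33.]
(-183, 191) 105 [  9.   4. 117.   0.  59. 105.]
(-183, 191) 200 [  9.  -4. 113.   0.  71. 105.]
(-183, 191) 20 [  9.  12. 119.  -0.  49. 105.]
(-123, 185) 105 [  6.  10. 110.  -0.  60. 103.]
(-123, 185) 200 [  6.   3. 106.   0.  71. 103.]
(-123, 185) 20 [  6.  18. 112.  -0.  50. 103.]
(-50, 185) 105 [  5.  18. 101.  -0.  62. 101.]
(-50, 185) 200 [  5.  12.  97.   0.  72. 101.]
(-50, 185) 20 [  5.  25. 102.  -0.  53. 101.]
(-160, -190) 105 [-37.   6. 114.  -0.  59.  60.]
(-160, -190) 200 [-37.  -1. 110.  -0.  70.  60.]
(-160, -190) 20 [-37.  15. 116.  -0.  49.  60.]
(-200, -190) 105 [-39.   2. 119.  -0.  59.  57.]
(-200, -190) 200 [-39.  -6. 115.  -0.  71.  57.]
(-200, -190) 20 [-39.  11. 121.  -0.  48.  57.]
```

```bash
cat >> ops.py <<'E'
def drag(bx,by,ty,yaw=0.0):
    a0=[180,0,DY+yaw]
    grip(85,40);goto(bw(bx,by,200),a0);move_l(bw(bx,by,108),a0,120)
    grip(50,40);print("gripped",get_obs()["grip_width"].round(1))
    move_l(bw(-133,ty,108),AX,60)
    r=creep(-133,-114,ty,108,AX,thr=7)
    move_l(bw(r[0]-2,ty,108),AX,40)
    grip(85);move_l(bw(r[0]-2,ty,215),AX,200);print("t",get_obs()["t"],r[0])
E
python3 - <<'E'
from ops import *
drag(-182.7,191,185,0)
snap("a1");snap("a1s","side")
E
```

```text
Traceback (most recent call last):
  File "ops.py", line 28, in drag
    grip(50,40);print("gripped",get_obs()["grip_width"].round(1))
                                ^^^^^^^^^^^^^^^^^^^^^^^^^^^^^
AttributeError: 'float' object has no attribute 'round'
```

```bash
sed -i 's/print("gripped",get_obs()\["grip_width"\].round(1))/print("gripped",get_obs()["grip_width"])/' ops.py
python3 - <<'E'
from ops import *
print(get_obs()["grip_width"],get_obs()["t"],force())
ty=185
move_l(bw(-133,ty,108),AX,60)
r=creep(-133,-114,ty,108,AX,thr=7)
move_l(bw(r[0]-2,ty,108),AX,40)
grip(85);move_l(bw(r[0]-2,ty,215),AX,200);print("t",get_obs()["t"])
snap("a1");snap("a1s","side")
E
```

```text
65.41661607595438 6.5 [-1.91403952 -0.4828125   6.08873447]
contact at cmd -117 actual [-120.9  185.4] f [-12.5   0.6  18. ]
t 11.3917
```

View pics/a1.png

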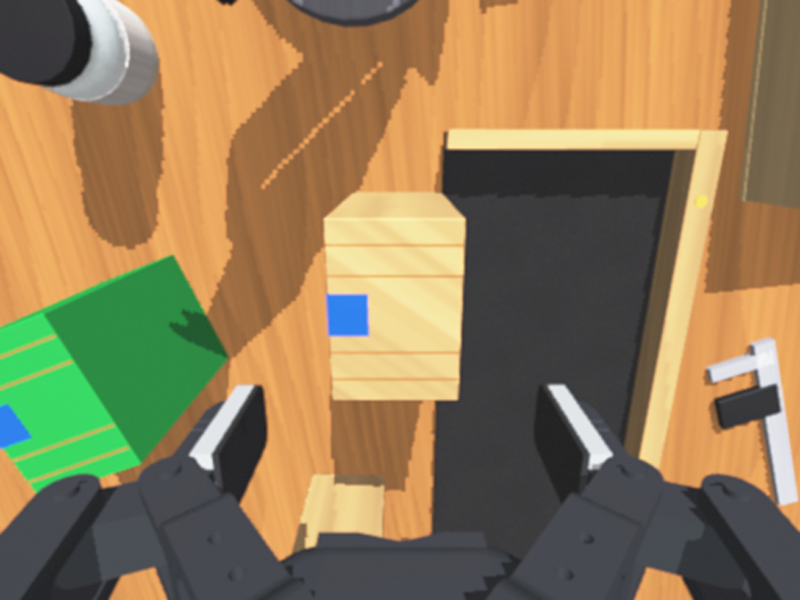

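View pics/a1s.png

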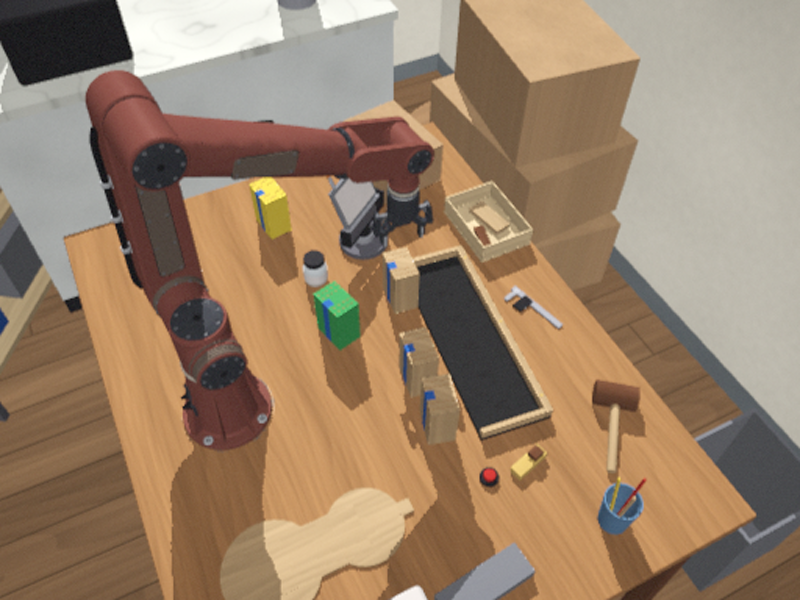

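```bash
cat >> ops.py <<'E'
def tip(y,zt=118):
    grip(46);goto(bw(-186,y,215),AY);move_l(bw(-186,y,zt),AY,120)
    for x in(-165,-150,-135,-120,-105,-90,-82):
        move_l(bw(x,y,zt),AY,45);f=force(1);print(x,f.round(1),end=" ")
    wait(0.4);move_l(bw(-150,y,150),AY,200);move_l(bw(-230,y,190),AY,200);print("t",get_obs()["t"])
E
python3 - <<'E'
from ops import *
tip(185)
snap("a2");snap("a2s","side");snap("a2c","scene")
E
```

```text
-165 [-0.2  0.2 -0. ] -150 [-0.4 -0.4 -1. ] -135 [-0.4  0.4  1.2] -120 [0.3 0.6 0.3] -105 [ 0.2  0.4 -1. ] -90 [-0.5  0.7 -0.3] -82 [-0.5  0.1 -0.2] t 19.4583
```

View pics/a2.png

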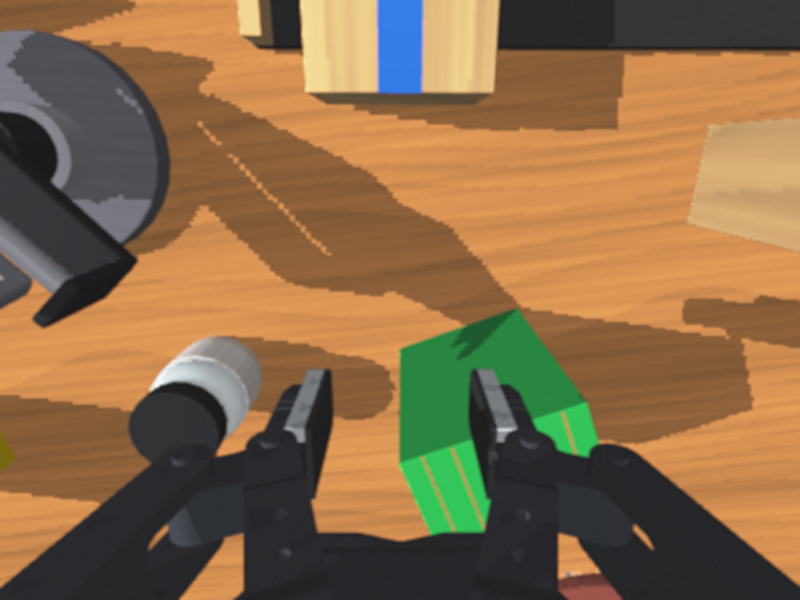

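View pics/a2s.png

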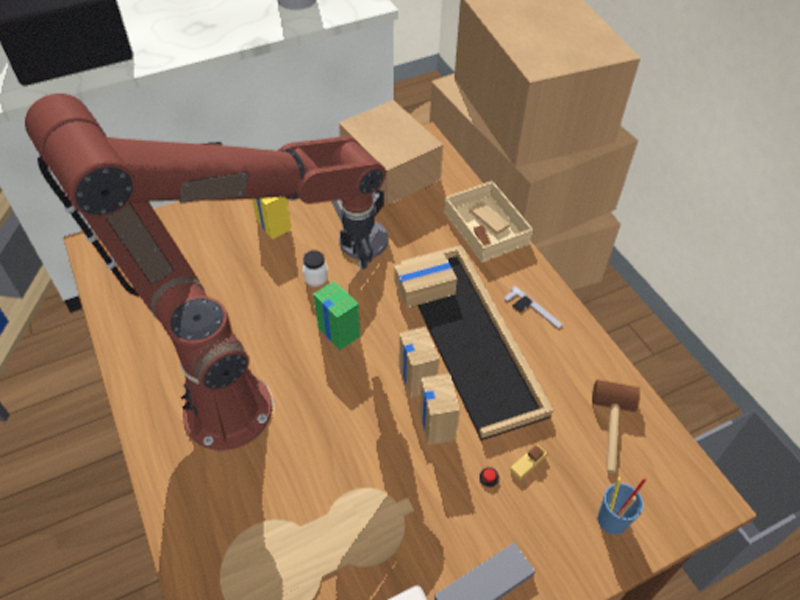

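A lies flat, stripe up and square, with its foot overhanging the near edge (wrist pixel (400,95)). Next I'll slide it to the fence.

```bash
cat >> ops.py <<'E'
def home(y,xs=-150,z=28):
    move_l(bw(xs,y,150),AY,200);move_l(bw(xs,y,z),AY,150)
    move_l(bw(-112,y,z),AY,80);print(force().round(1))
    r=creep(-112,-70,y,z,AY,thr=9,step=2,speed=60)
    wait(0.3);print(force().round(1),wb(get_obs()["tcp_pos"]).round(1))
    move_l(bw(-110,y,z),AY,150);move_l(bw(-130,y,150),AY,200);print("t",get_obs()["t"])
E
python3 - <<'E'
from ops import *
v=np.load("pics/a2_o.npy");w=wcal(dict(tcp_pos=v[:3],ee_rot=v[3:]))
for p in[(305,93),(495,93)]: print(wb(back(np.array(p)/1.5625,78,w)).round(1))
home(185)
move_l(bw(-130,100,330),AY,300)
snap("a3");snap("a3s","side");crop(np.load("pics/a3s.npy"),190,130,370,320,"a3z")
E
```

```text
[-124.9  232.1]
[-124.9  136.3]
[-0.5 -0.2  0.2]
contact at cmd -78 actual [-81.4 184.9] f [-8.8  0.5  2.9]
[-8.9  0.5  2.9] [-81.3 184.9]
t 28.8167
```

View pics/a3.png

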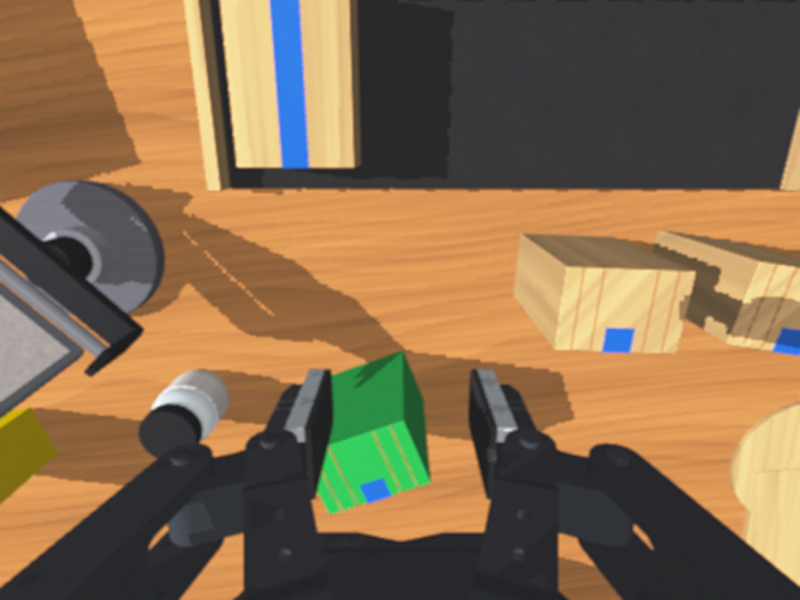

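View pics/a3z.png

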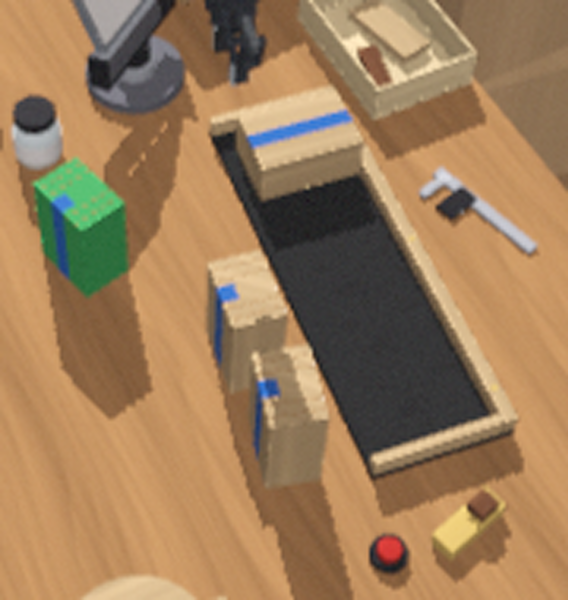

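A is down and home: contact 8.8 N, beyond sliding friction. B and C haven't moved (side crop (248,320) and (290,415)). Next is B.

```bash
sed -i 's/if abs(f\[0\]-f0\[0\])>thr/print(round(f[0],1),end=",");\n        if abs(f[0]-f0[0])>thr/; s/thr=9/thr=14/' ops.py
python3 - <<'E'
from ops import *
drag(-170,-67,-62,-1.9)
tip(-62)
snap("b2")
home(-62)
move_l(bw(-150,-150,330),AY,300)
snap("b3");snap("b3s","side");crop(np.load("pics/b3s.npy"),190,130,370,320,"b3z")
E
```

```text
gripped 65.3811199736766
-5.4,-5.6,-5.7,-5.5,-5.3,-7.3,-9.8,-14.0,contact at cmd -117 actual [-121.3  -62.3] f [-14.   -0.3  20.6]
t 37.6833 -117
-165 [-2.4 -0.4  0.5] -150 [-1.6 -0.3  0.4] -135 [-1.7  0.4  0.7] -120 [-0.4 -0.  -0. ] -105 [-0.1 -0.6 -1.4] -90 [ 0.4 -1.2 -0.8] -82 [ 0.   0.6 -0.9] t 45.5917
[-0.2 -0.3 -0.5]
-0.1,-2.3,-1.8,-1.9,-1.3,-1.6,-1.3,-1.4,-0.9,-1.5,-1.5,-1.3,-1.6,-1.7,-1.5,-5.3,-8.3,-12.2,-15.1,contact at cmd -74 actual [-82.2 -60.6] f [-15.1  -0.6   3.7]
[-15.2   0.3   3.5] [-82.2 -60.7]
t 55.5083
```

View pics/b3.png

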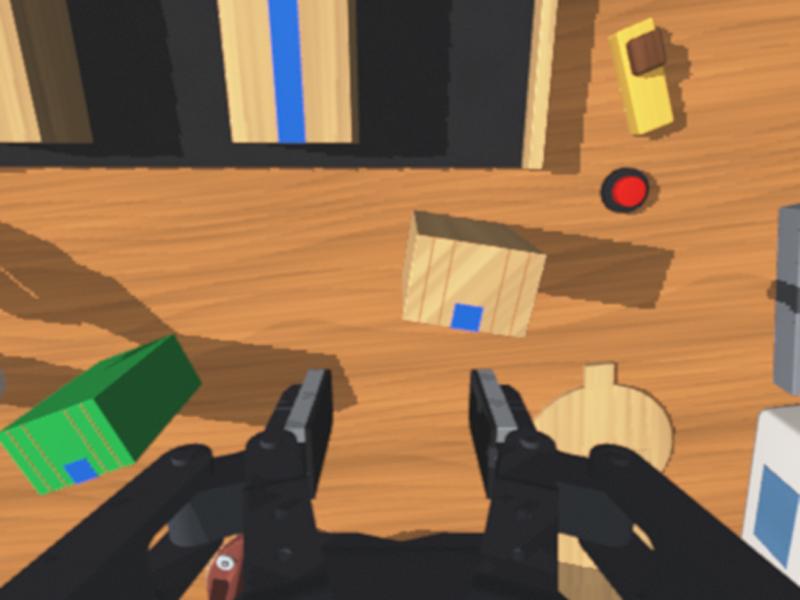

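View pics/b3z.png

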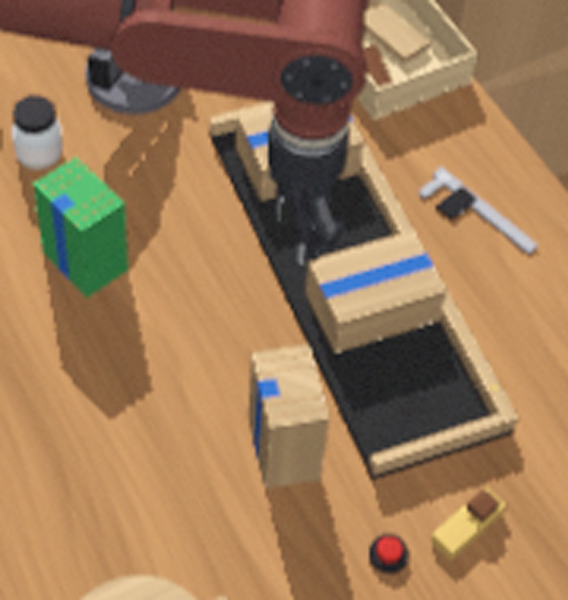

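A and B are both at the fence, and the force ramp clearly shows the stop. C is unmoved at crop (290,415), so I'll do it now.

```bash
python3 - <<'E'
from ops import *
drag(-171,-201,-190,-8.8)
tip(-190)
home(-190)
move_l(bw(-170,-60,420),AY,300)
snap("c3");snap("c3s","side");snap("c3c","scene");crop(np.load("pics/c3s.npy"),190,130,370,320,"c3z");crop(np.load("pics/c3c.npy"),150,110,390,370,"c3cz")
E
```

```text
gripped 65.28130557522192
-4.1,-4.3,-4.6,-4.3,-4.6,-6.3,-9.7,-14.0,contact at cmd -117 actual [-121.4 -190.6] f [-14.   -0.5  18.1]
t 64.125 -117
-165 [-1.1 -1.2  1.1] -150 [-0.7 -0.6  0.3] -135 [-0.7  0.   0.4] -120 [-0.3 -0.   0. ] -105 [-1.3 -0.7  1. ] -90 [ 1.6 -0.1  0.7] -82 [ 0.3  1.  -0.2] t 72.0167
[ 0.2 -0.1 -0.2]
-0.7,-1.9,-1.6,-1.6,-1.8,-1.2,-1.3,-1.1,-1.3,-0.9,-0.6,-2.2,-0.8,-1.0,-1.4,-5.4,-9.4,-12.9,-16.8,contact at cmd -74 actual [ -82.4 -188. ] f [-16.8   0.2   4.4]
[-16.9  -0.4   4. ] [ -82.4 -188. ]
t 81.8833
```

View pics/c3.png

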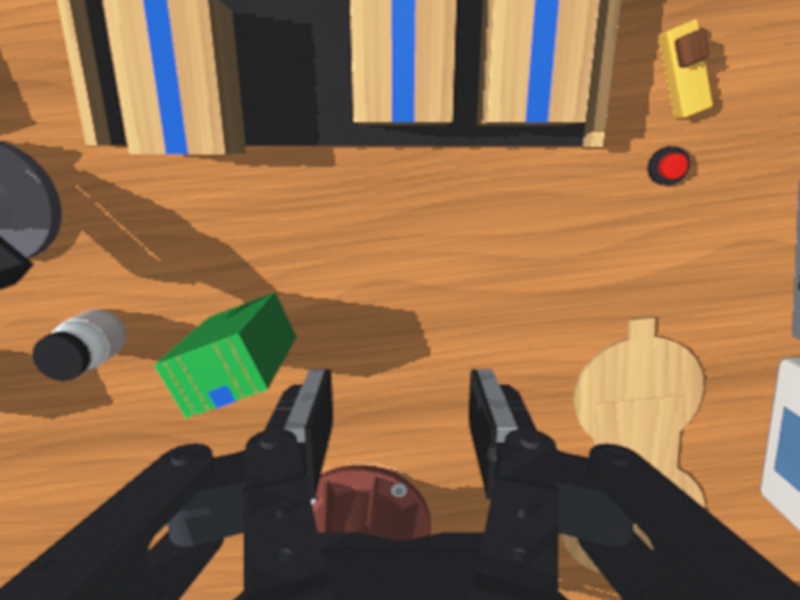

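View pics/c3z.png

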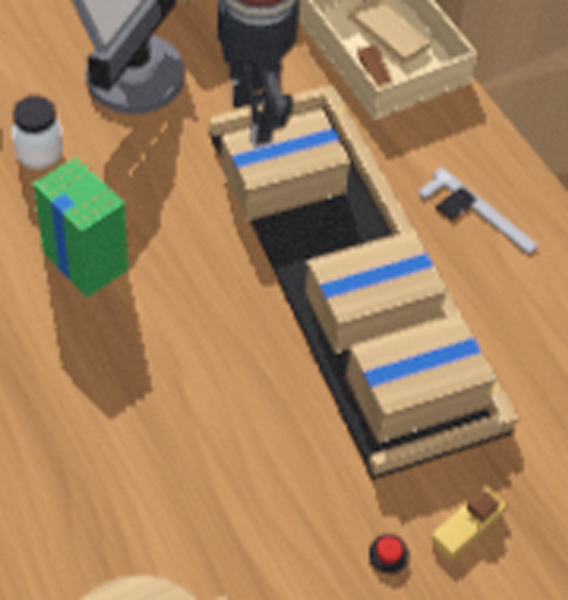

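View pics/c3cz.png

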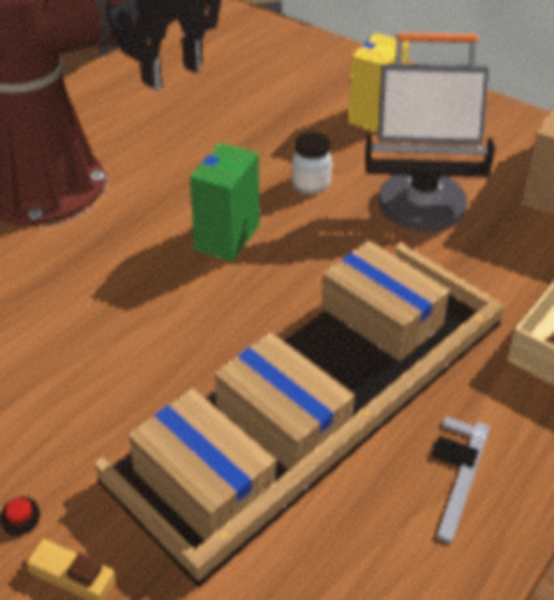

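The disturbance has hit A: its foot now hangs about 3 cm back (wrist pixel (178,153)). I'll measure it and push it home again.

```bash
python3 - <<'E'
from ops import *
v=np.load("pics/c3_o.npy");w=wcal(dict(tcp_pos=v[:3],ee_rot=v[3:]))
P=[wb(back(np.array(p)/1.5625,78,w)) for p in[(130,153),(225,153),(352,122),(453,122),(483,122),(585,122)]]
print(np.round(P,1).tolist())
y=(P[0][1]+P[1][1])/2; print(y)
move_l(bw(-160,y,200),AY,300)
home(y)
move_l(bw(-160,60,380),AY,300)
snap("a5");snap("a5s","side");snap("a5c","scene");crop(np.load("pics/a5s.npy"),190,130,370,320,"a5z");crop(np.load("pics/a5c.npy"),150,110,390,370,"a5cz")
E
```

```text
[[-98.5, 206.0], [-98.5, 112.1], [-69.9, -14.2], [-69.9, -112.1], [-69.9, -141.1], [-69.9, -239.9]]
159.06948039479502
[-0.6  0.6  0.5]
0.1,-1.6,-0.6,-0.8,-0.7,-1.7,-0.3,-1.0,-1.5,-1.1,-0.9,-0.9,-0.7,-0.7,-0.5,-4.8,-8.4,-11.9,-15.4,contact at cmd -74 actual [-81.8 158.8] f [-15.4  -0.2   4.3]
[-14.5  -0.1   3.6] [-81.8 158.8]
t 94.05
```

View pics/a5.png

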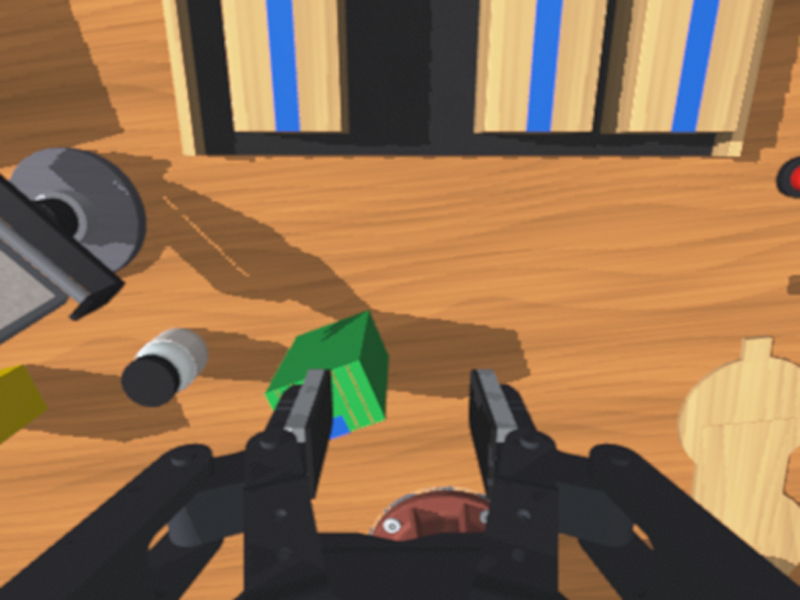

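View pics/a5cz.png

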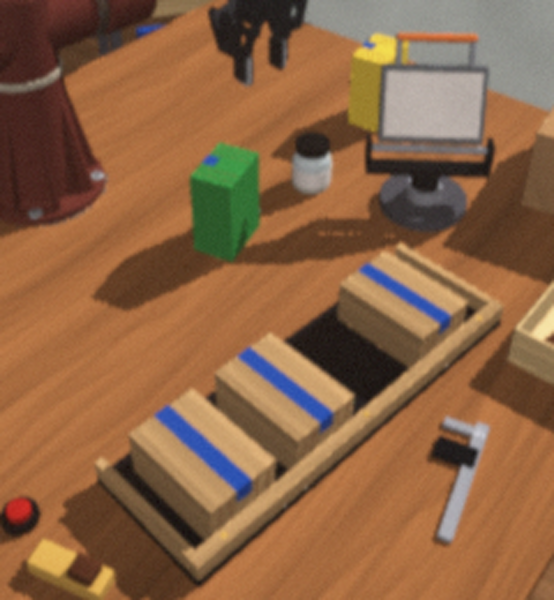

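All three billets are home again, with their foot edges in line at row 131. Now I'll measure the lamp.

```bash
python3 - <<'E'
from ops import *
c=cal("side");print(back(np.array([365,240])/1.5625,20,c))
grip(85)
goto([470,300,430],[180,0,0])
snap("l0");snap("l0c","scene");crop(np.load("pics/l0c.npy"),270,60,430,180,"l0cz")
goto([380,160,400],[180,0,0])
snap("l1s","side");crop(np.load("pics/l1s.npy"),180,80,340,200,"l1sz");snap("l1")
print(get_obs()["t"])
E
```

```text
[517.23462523 343.08924695  20.        ]
97.725
```

View pics/l0.png

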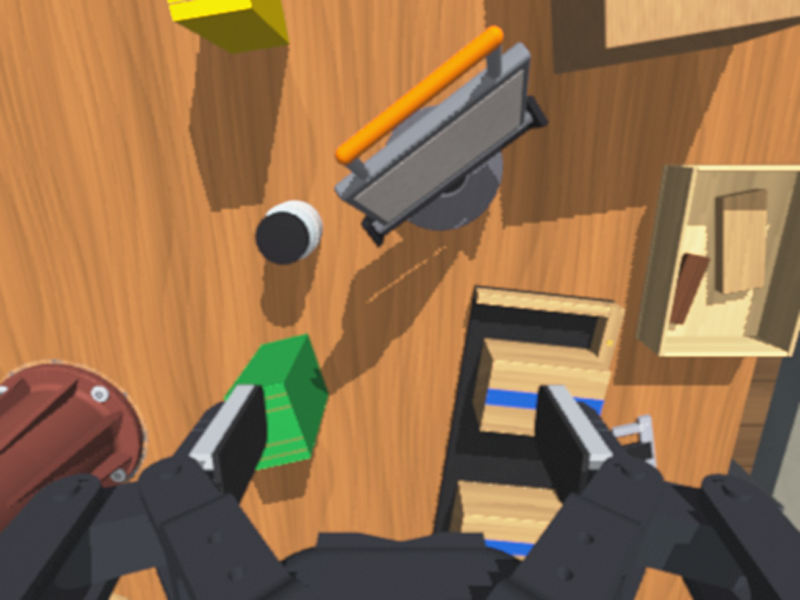

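View pics/l1sz.png

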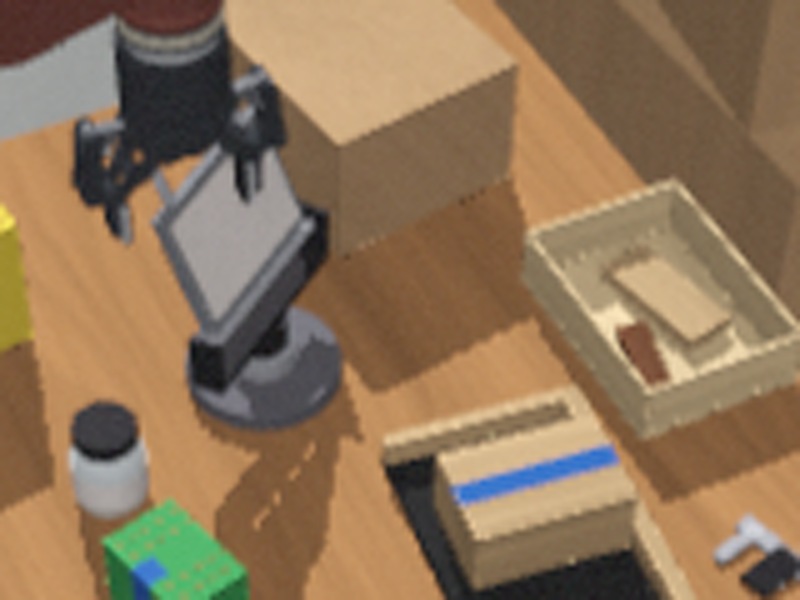

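View pics/l1.png

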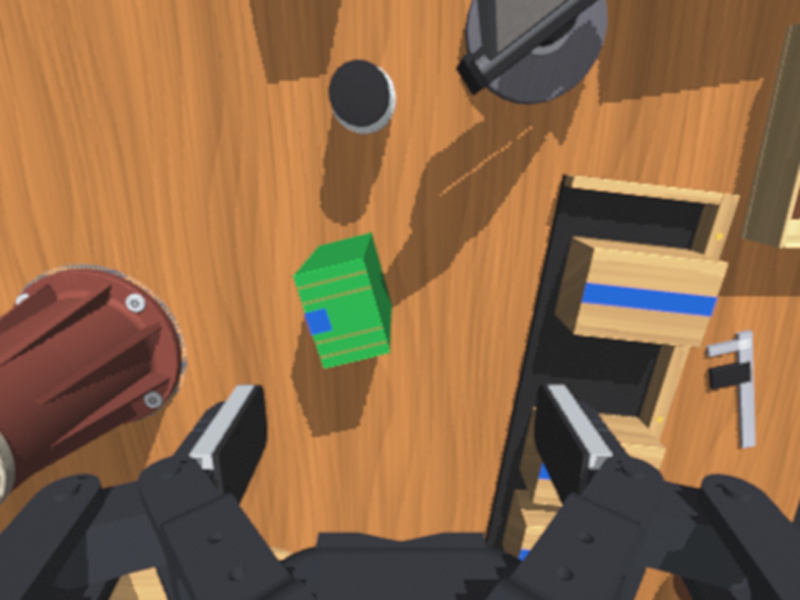

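```bash
cat > lamp.py <<'E'
from ops import *
def pt(p,l,r,off=0):  # l along hinge, r from hinge, off = front offset(-y)
    px,py,phi,tau=p
    loc=np.array([l,-r*np.sin(tau)-off*np.cos(tau),110+r*np.cos(tau)-off*np.sin(tau)])
    return Rz(phi)@loc+[px,py,0]
def W(n):
    v=np.load(f"pics/{n}_o.npy");return wcal(dict(tcp_pos=v[:3],ee_rot=v[3:]))
def lfit(obs,x0):
    f=lambda p:np.concatenate([wt*(proj(pt(p,*m),c)[0]-uv) for c,m,uv,wt in obs])
    r=least_squares(f,x0,loss="soft_l1");return r.x,f(r.x).reshape(-1,2)
def show(p,im,c,col=(255,0,255)):
    for a,b in[((-55,170),(55,170)),((-80,130,7),(80,130,7)),((-80,130,7),(-80,10,7)),((80,130,7),(80,10,7)),((-97,0),(97,0))]:
        q=proj([pt(p,*a),pt(p,*b)],c).round().astype(int);cv2.line(im,tuple(map(int,q[0])),tuple(map(int,q[1])),col,1)
    th=np.linspace(0,6.28,40);q=proj(np.c_[p[0]+70*np.cos(th),p[1]+70*np.sin(th),0*th+8],c).round().astype(int)
    cv2.polylines(im,[q],True,col,1)
E
python3 - <<'E'
from lamp import *
w=W("l0");C=cal("scene");S=cal("side")
k=lambda x,y:np.array([x,y])/1.5625
c=lambda x,y:np.array([270+x/5,90+y/5])
s=lambda x,y:np.array([180+x/5,80+y/5])
obs=[(w,(-55,170),k(341,155),1),(w,(55,170),k(497,33),1),(w,(-80,130,0),k(346,197),1),(w,(80,130,0),k(527,55),1),
(C,(-55,170),c(262,178),1),(C,(55,170),c(436,183),1),(C,(-80,130,7),c(232,244),1),(C,(80,130,7),c(457,250),1),(S,(-80,130,7),s(157,225),.5)]
p,r=lfit(obs,(517,343,0.6,-0.3));print(p[:2].round(1),np.degrees(p[2:]).round(1));print(r.round(1).tolist())
pw,rw=lfit(obs[:4],p);print("wrist only",pw[:2].round(1),np.degrees(pw[2:]).round(1))
pc,rc=lfit(obs[4:],p);print("fixed only",pc[:2].round(1),np.degrees(pc[2:]).round(1))
np.save("lampfit.npy",p)
im=np.load("pics/l0.npy").copy();show(p,im,w);crop(im,180,0,380,160,"lf0")
im=np.load("pics/l1s.npy").copy();show(p,im,S);crop(im,180,80,340,200,"lf1")
E
```

```text
[527.4 343.2] [ 36.6 -27.5]
[[5.5, -0.2], [-2.0, 4.1], [-1.6, -0.3], [2.0, -2.6], [0.3, 1.3], [-2.4, 0.9], [-1.2, -0.3], [0.4, -0.5], [0.9, 0.4]]
wrist only [530.7 338.1] [ 36.7 -30.2]
fixed only [525.1 346.2] [ 34.5 -26.8]
```

View pics/lf0.png

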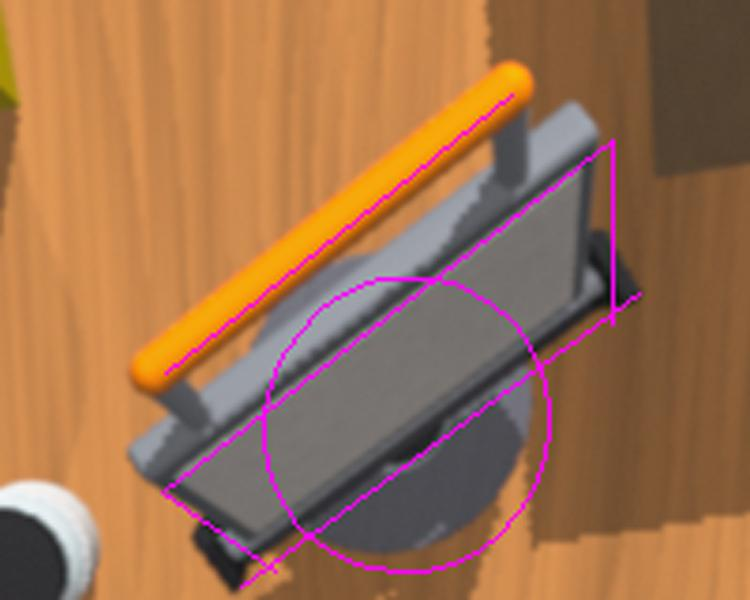

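View pics/lf1.png

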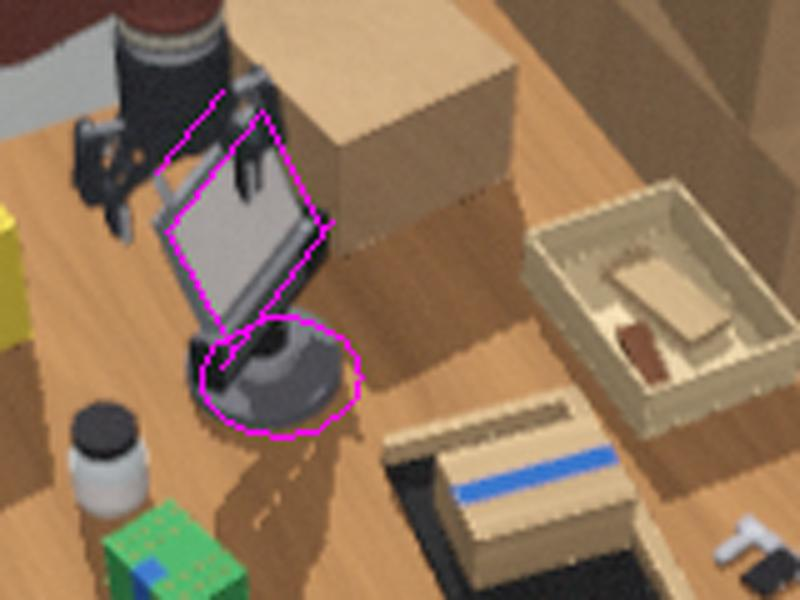

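The fit residuals are too large (the wrist was still settling). I'll take two settled views and include the foot rim in the fit.

```bash
python3 - <<'E'
from ops import *
for i,(p,a) in enumerate([([500,330,430],[180,0,0]),([520,170,330],[180,0,180])]):
    if solve_ik(p,a) is None: print("none",p);continue
    goto(p,a);wait(0.5);o=snap(f"m{i}");print(o["tcp_pos"].round(1),o["qvel"].round(2).max())
    if i==0: snap("m0c","scene")
    else: snap("m1s","side")
print(get_obs()["t"])
crop(np.load("pics/m0.npy"),150,0,400,188,"m0z")
E
```

```text
[499.9 329.6 430.3] 0.28
none [520, 170, 330]
99.175
```

View pics/m0z.png

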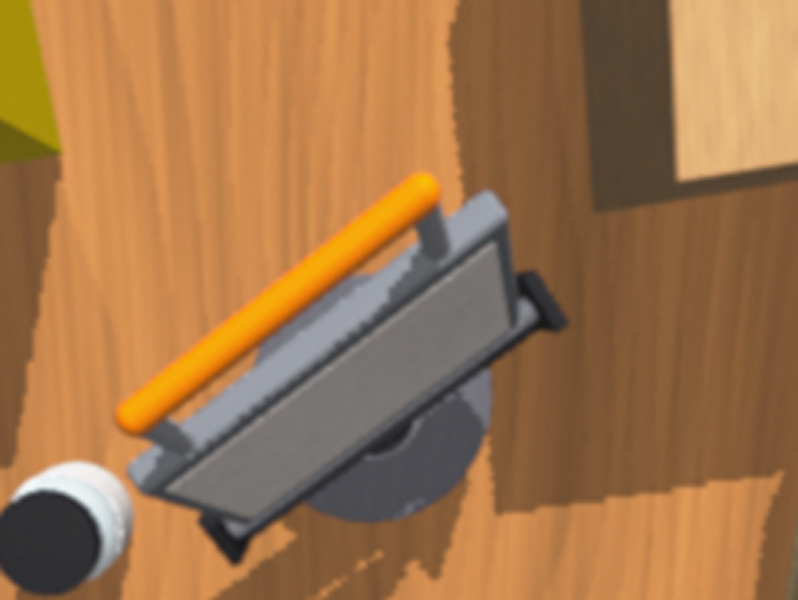

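```bash
cat > lf.py <<'E'
from lamp import *
w=W("m0");C=cal("scene")
k=lambda x,y:np.array([150+x/3.192,y/3.192])
c=lambda x,y:np.array([270+x/5,90+y/5])
obs=[(w,(-55,170),k(122,420),1),(w,(55,170),k(432,180),1),(w,(-80,130,-7),k(133,468),1),(w,(80,130,-7),k(498,195),1),(w,(-80,130,7),k(163,490),1),(w,(80,130,7),k(508,232),1),
(w,(-95,0,0),k(228,545),.5),(w,(95,0,0),k(550,305),.5)]
fc=k(368,397)
def f(p):
    r=[wt*(proj(pt(p,*m),cc)[0]-uv) for cc,m,uv,wt in obs]
    r.append(proj([p[0],p[1],8],w)[0]-fc)
    return np.concatenate(r)
r=least_squares(f,(520,350,.6,-.4),loss="soft_l1");p=r.x
print(p[:2].round(1),np.degrees(p[2:]).round(1),f(p).reshape(-1,2).round(1).tolist(),back(fc,8,w).round(1))
np.save("lampfit.npy",p)
print("bar",pt(p,0,170).round(1))
im=np.load("pics/m0.npy").copy();show(p,im,w);crop(im,150,0,400,188,"lf0")
im=np.load("pics/side0.npy").copy();show(p,im,cal("side"));crop(im,180,80,340,200,"lf1")
im=np.load("pics/scene1.npy").copy();show(p,im,C);crop(im,270,90,430,210,"lf2")
cv2.imwrite("pics/lf12.png",np.vstack([cv2.imread("pics/lf1.png"),cv2.imread("pics/lf2.png")])[::2,::2])
E
python3 lf.py
```

```text
[519.2 351.1] [ 35.4 -22.6] [[6.6, -0.3], [-0.3, 6.8], [-2.1, -0.2], [-0.3, -1.4], [-5.4, 2.7], [3.9, -2.8], [-0.5, -1.0], [-0.0, 0.3], [1.8, 2.6]] [515.9 356.    8. ]
bar [481.3 404.4 266.9]
```

View pics/lf0.png

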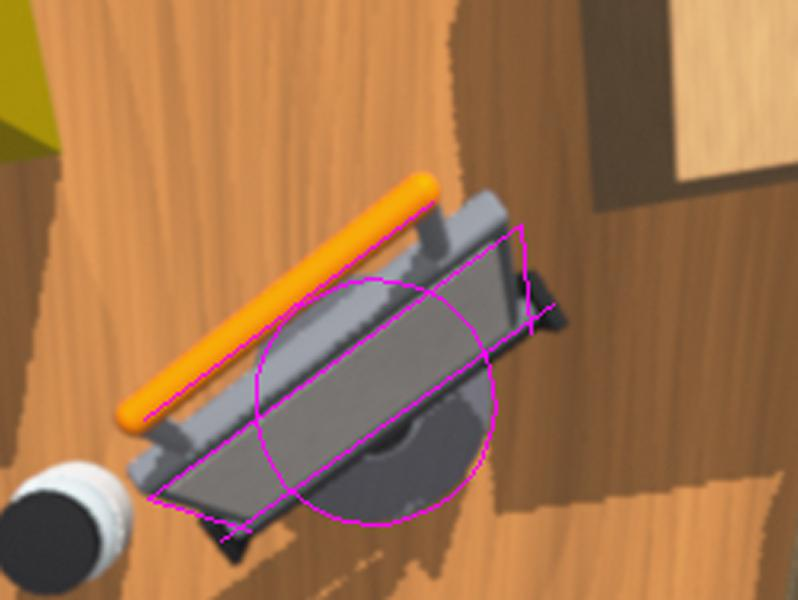

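View pics/lf12.png

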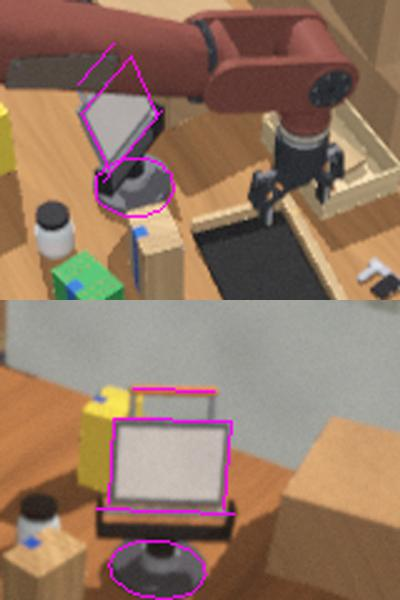

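```bash
sed -i 's/k(163,490)/k(152,492)/;s/k(508,232)/k(510,218)/;s/(w,(-55,170),/(w,(-59,170),/;s/(w,(55,170),/(w,(59,170),/' lf.py
sed -i 's/^r=least/Sd=cal("side")\nobs+=[(C,(-55,170),c(262,178),1),(C,(55,170),c(436,183),1),(C,(-80,130,7),c(228,242),1),(C,(80,130,7),c(459,248),1)]\nr=least/' lf.py
python3 lf.py
```

```text
[520.8 350. ] [ 36.1 -24.4] [[2.4, 0.1], [0.7, 1.1], [-2.2, -0.9], [-2.0, -3.4], [-2.2, 1.2], [1.7, -0.7], [0.2, -0.4], [0.3, 0.3], [0.2, 0.0], [-2.5, -0.2], [-0.7, -1.1], [-0.3, -1.2], [2.6, 3.3]] [515.9 356.    8. ]
bar [479.4 406.7 264.8]
```

View pics/lf0.png

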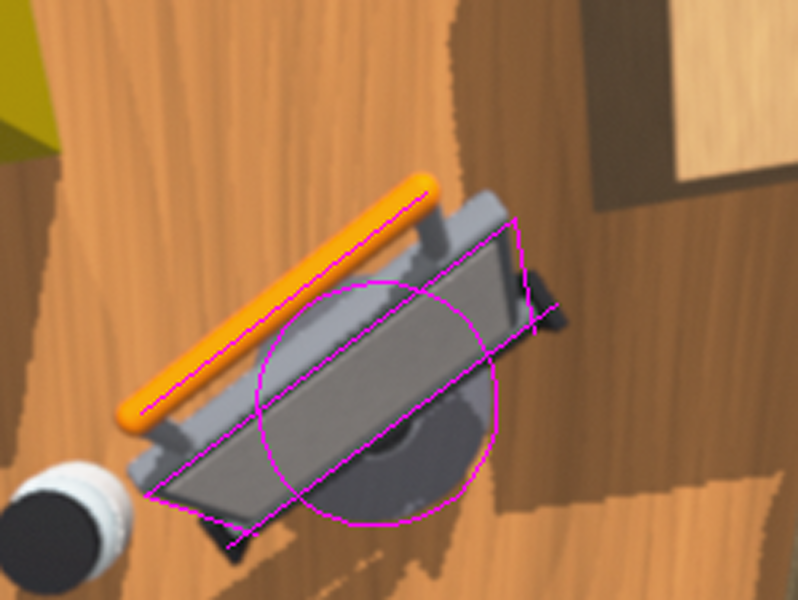

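```bash
cat > lm.py <<'E'
from lamp import *
PIV=np.array([519.5,351.5])
def barp(phi,tau,dz=-15,piv=PIV):
    q=pt((piv[0],piv[1],np.radians(phi),np.radians(tau)),0,170);q[2]+=dz;return q
E
python3 - <<'E'
from lm import *
phi=36.0
b=np.array([479.4,406.7,250.])
a=[180,0,phi+90]
print(solve_ik(b,a),solve_ik(barp(-6.45,30),[180,0,83.55]))
grip(85,40)
goto(b+[0,0,90],a);wait(.2);snap("g0")
move_l(b,a,80);wait(.1);print(get_obs()["tcp_pos"])
snap("g1");snap("g1c","scene");crop(np.load("pics/g1c.npy"),270,60,430,180,"g1cz")
E
```

```text
[ 3.39167820e+01  1.20467282e+01  9.08569418e+01 -2.54444375e-14
  7.70963300e+01 -9.20832180e+01] [ 2.06542879e+01  5.94218244e+00  9.86290933e+01 -2.54444375e-14
  7.54287242e+01 -6.28957121e+01]
[479.84437483 407.02583911 250.98201743]
```

View pics/g0.png

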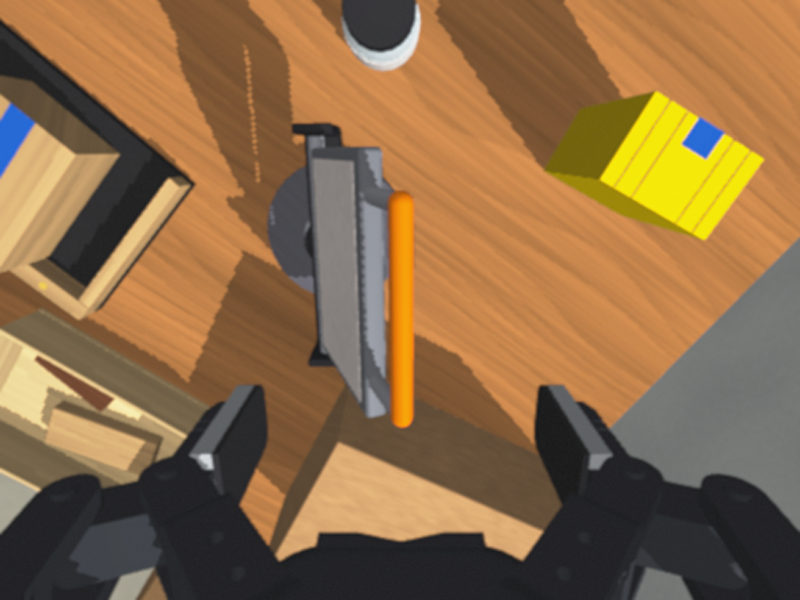

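View pics/g1.png

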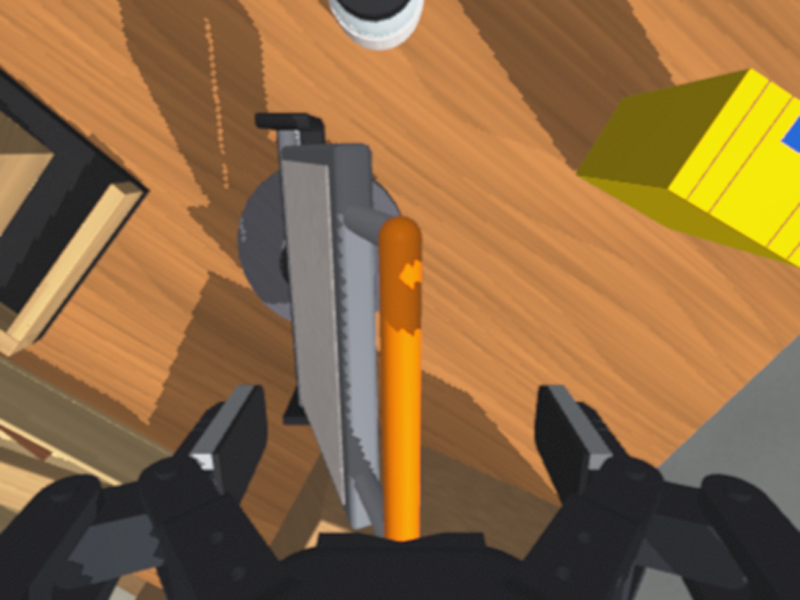

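View pics/g1cz.png

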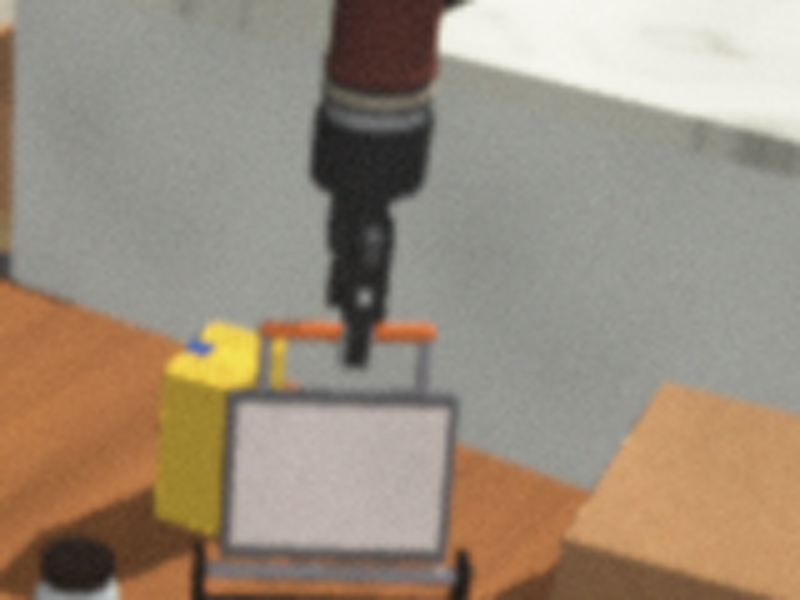

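```bash
python3 - <<'E'
from lm import *
w0,w1=W("g0"),W("g1")
def M(c):
    K=np.array([[c["fx"],0,c["cx"]],[0,c["fy"],c["cy"]],[0,0,1]]);return K@np.c_[c["R"],c["t"]]
for a,b in[((402,192),(400,217)),]:
    X=cv2.triangulatePoints(M(w0),M(w1),np.array(a)/1.5625,np.array(b)/1.5625);X=(X[:3]/X[3]).ravel();print("end",X.round(1))
u=np.array([np.cos(np.radians(36)),np.sin(np.radians(36))])
for z in(258,265,272):
    e=[back(np.array(q)/1.5625,z,w0) for q in((402,192),(402,427))];print(z,e[0].round(1),e[1].round(1),np.linalg.norm(e[0]-e[1]).round(1),((e[0]+e[1])/2).round(1))
E
```

```text
end [430.2 371.7 256.9]
258 [429.9 372.  258. ] [533.5 447.4 258. ] 128.1 [481.7 409.7 258. ]
265 [429.4 371.6 265. ] [529.8 444.7 265. ] 124.2 [479.6 408.1 265. ]
272 [429.  371.2 272. ] [526.1 442.  272. ] 120.2 [477.5 406.6 272. ]
```

The bar is centred between the jaws and parallel to the pads (columns 400-402), and its middle agrees with the fitted pivot. I'll grip it and swing.

```bash
python3 - <<'E'
from lm import *
grip(5,60);o=get_obs();print(o["grip_width"],o["tcp_pos"].round(1),force().round(1),o["t"])
t0=-23.7
for phi in np.linspace(36,-6.45,9)[1:]:
    move_l(barp(phi,t0),[180,0,phi+90],60)
    o=get_obs();print(round(phi,1),o["wrist_force"].round(1),round(float(o["grip_width"]),1),(o["tcp_pos"]-barp(phi,t0)).round(1))
wait(.3);snap("s1");snap("s1c","scene");crop(np.load("pics/s1c.npy"),270,60,430,180,"s1cz")
E
```

```text
9.771033791037398 [479.3 406.7 250.1] [-0.  -0.2  0.4] 103.5917
30.7 [ 0.3 -0.  -1.8] 9.7 [ 0.1 -0.  -0.5]
25.4 [ 0.   0.1 -1.9] 9.8 [-0.2 -0.2 -0.5]
20.1 [-0.1 -0.9 -2. ] 9.8 [-0.4 -0.3 -0.5]
14.8 [-0.8 -2.  -2.7] 9.9 [-0.5 -0.4 -0.5]
9.5 [-2.7 -1.8 -2.3] 10.2 [-0.6 -0.5 -0.5]
4.2 [-3.8 -2.7 -2.9] 9.9 [-0.7 -0.6 -0.5]
-1.1 [-4.6 -3.  -2.4] 9.9 [-0.9 -0.5 -0.6]
-6.4 [-4.6 -2.2 -2.4] 9.8 [-1.2 -0.4 -0.7]
```

View pics/s1.png

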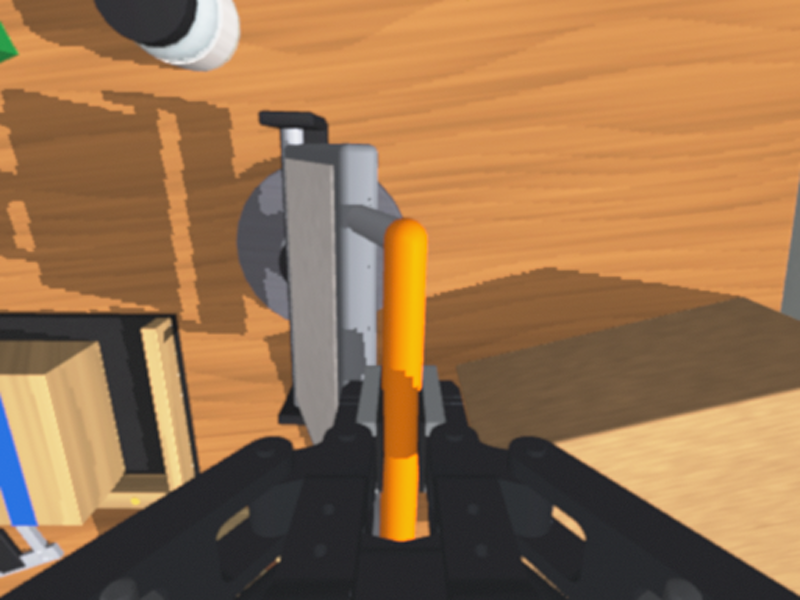

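View pics/s1cz.png

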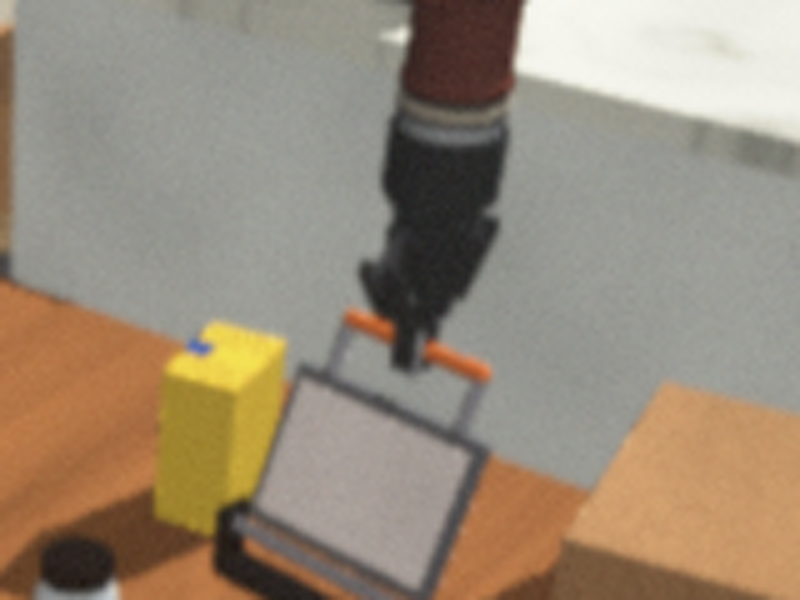

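```bash
python3 - <<'E'
from lm import *
P=np.array([518.3,352.5]);a=[180,0,-6.45+90]
for t in list(np.linspace(-23.7,30,10)[1:]):
    move_l(barp(-6.45,t,piv=P),a,60)
    o=get_obs();print(round(t,1),o["wrist_force"].round(1),round(float(o["grip_width"]),1),(o["tcp_pos"]-barp(-6.45,t,piv=P)).round(1))
wait(.4);o=get_obs();print(o["wrist_force"].round(1),(o["tcp_pos"]-barp(-6.45,30,piv=P)).round(1))
grip(60);wait(.2)
q=np.array(get_obs()["tcp_pos"]);move_l(q+[0,0,80],a,150)
wait(.4);print(get_obs()["t"]);snap("q1");snap("q1c","scene");crop(np.load("pics/q1c.npy"),270,60,430,180,"q1cz")
E
```

```text
-17.7 [-3.8 -0.9 -7.8] 9.7 [-0.6 -1.  -0.7]
-11.8 [ -4.8  -0.9 -10. ] 9.5 [-0.9 -1.2 -0.6]
-5.8 [ -4.5   1.5 -11.3] 10.0 [-0.9 -0.  -0.7]
0.2 [ -5.7   1.3 -10.3] 9.7 [-1.1  0.3 -0.1]
6.1 [-6.6  3.6 -9.7] 9.6 [-1.2  0.8  0.2]
12.1 [-6.1  5.1 -9.3] 9.9 [-0.9  1.4  0.5]
18.1 [-5.6  5.8 -8.5] 9.9 [-0.5  2.1  1.1]
24.0 [-4.7  5.  -7.5] 9.7 [0.  1.6 1.6]
30.0 [-4.1  4.6 -6.8] 9.6 [0.8 1.9 2.2]
[-4.   5.3 -6. ] [0.8 2.  2.2]
112.3417
```

View pics/q1.png

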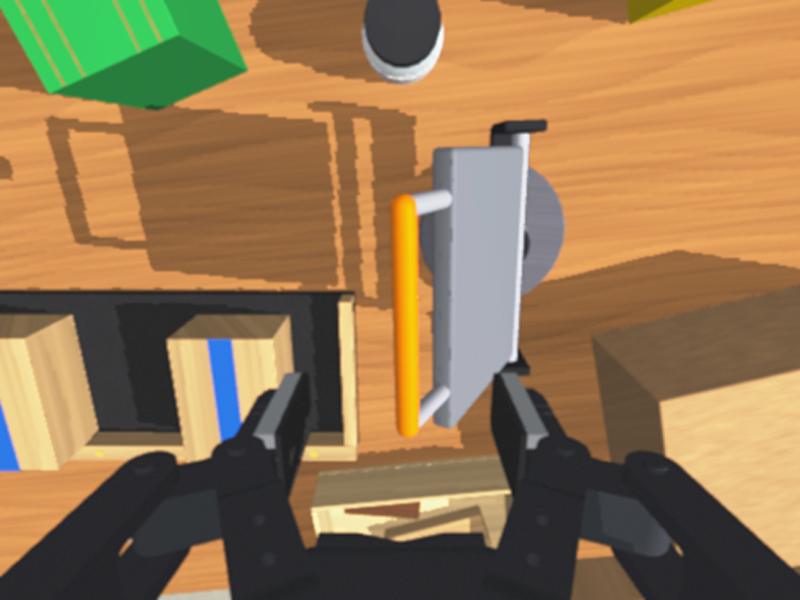

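View pics/q1cz.png

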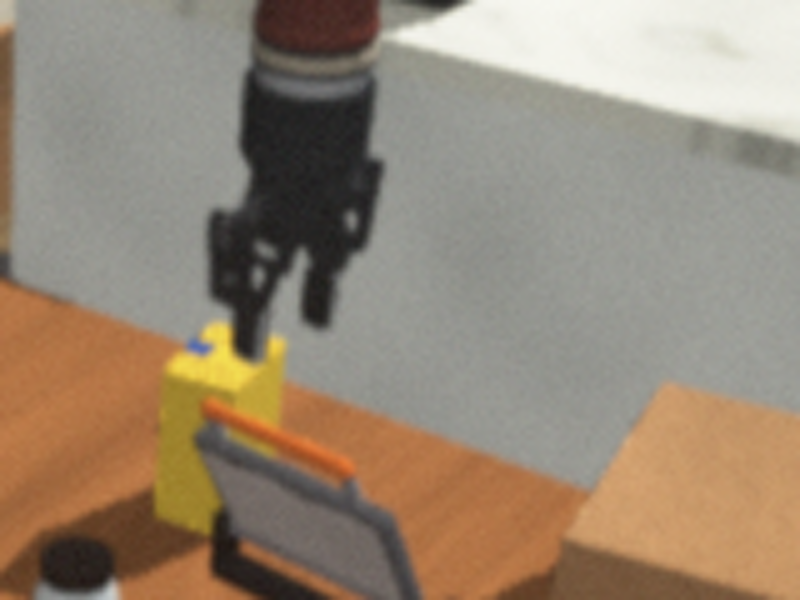

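```bash
python3 - <<'E'
from h import *
crop(np.load("pics/q1.npy"),235,70,375,285,"q1z");crop(np.load("pics/q1c.npy"),300,120,370,190,"q1cz2")
E
```

```text
(no output)
```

View pics/q1z.png

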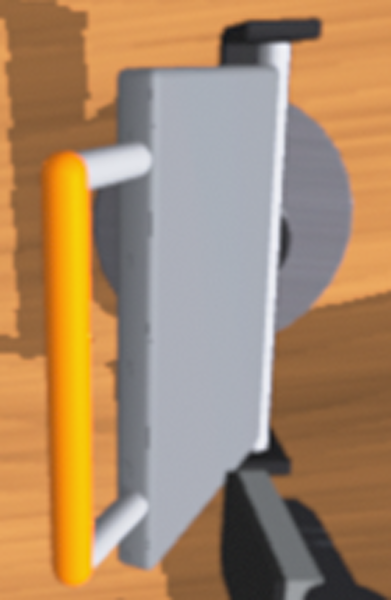

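View pics/q1cz2.png

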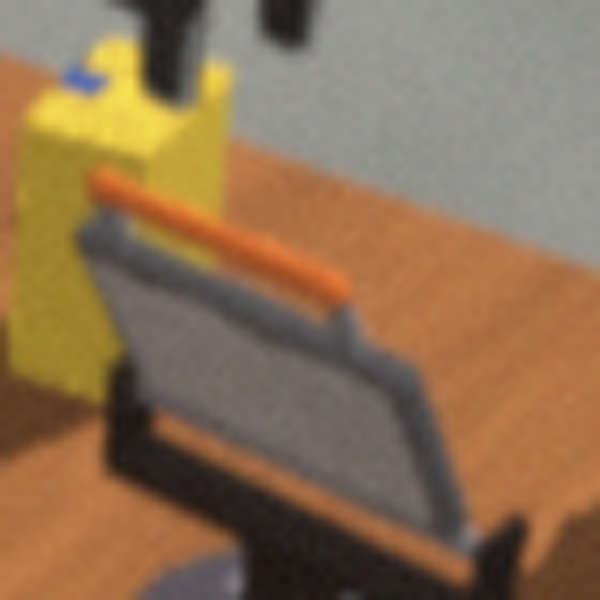

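```bash
cat > lq.py <<'E'
from lm import *
w=W("q1");k=lambda x,y:np.array([235+x/2.793,70+y/2.793])
for z in(0,8,15): print("foot",z,back(k(222,209),z,w).round(1))
wm=W("m0");print("m0 foot",back([150+368/3.192,397/3.192],8,wm).round(1))
e=[back(k(67,152),257,w),back(k(73,586),257,w)];print("bar",np.round(e,1).tolist(),np.degrees(np.arctan2(*(e[1]-e[0])[1::-1])).round(2),np.round((e[0]+e[1])/2,1))
b=[back(np.array(q)/1.5625,12,w) for q in((20,291),(335,293))];print("edge yaw",np.degrees(np.arctan2(*(b[1]-b[0])[1::-1])).round(2)-90)
C=cal("scene");c=lambda x,y:np.array([300+x/8.571,120+y/8.571])
obs=[(w,(-60,170),k(67,152),1),(w,(60,170),k(73,586),1),(w,(-80,130,-7),k(155,70),1),(w,(80,130,-7),k(150,568),1),(w,(-80,130,7),k(119,72),1),(w,(80,130,7),k(122,560),1),
(C,(-55,170),c(98,185),.5),(C,(55,170),c(343,292),.5)]
f0=k(222,209)
f=lambda p:np.concatenate([wt*(proj(pt(p,*m),cc)[0]-uv) for cc,m,uv,wt in obs]+[1.5*(proj([p[0],p[1],10],w)[0]-f0)])
r=least_squares(f,(519,352,-.1,.5),loss="soft_l1");p=r.x;print(p[:2].round(1),np.degrees(p[2:]).round(1),f(p).reshape(-1,2).round(1).tolist())
im=np.load("pics/q1.npy").copy();show(p,im,w);crop(im,235,70,375,285,"lq0")
E
python3 lq.py
```

```text
foot 0 [512.1 357.9   0. ]
foot 8 [510.6 356.5   8. ]
foot 15 [509.4 355.2  15. ]
m0 foot [516.2 358.1   8. ]
bar [[448.2, 275.7, 257.0], [570.7, 264.0, 257.0]] -5.46 [509.5 269.9 257. ]
edge yaw -6.799999999999997
[516.1 356.1] [-5.  30.6] [[-0.6, 0.8], [0.6, -3.1], [1.6, -1.2], [1.3, 2.2], [-1.9, -1.5], [-2.2, 1.0], [-0.3, -0.4], [-0.9, -0.5], [0.3, 5.7]]
```

View pics/lq0.png

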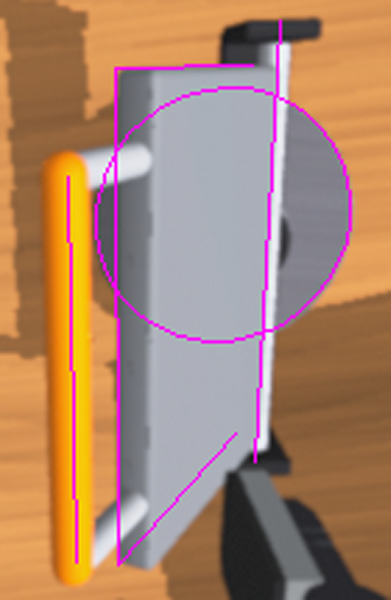

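Tilt comes out at about 30°, but the swivel reads -5.3° against the board's -6.5°. The pivot is really about 2 mm nearer in x, so I'll re-grip and nudge it.

```bash
cat > nudge.py <<'E'
from lm import *
import sys
def nudge(mid,phi,dphi,piv=np.array([516.,355.])):
    a=[180,0,phi+90];grip(60)
    m=np.array([mid[0],mid[1],242.]);goto(m+[0,0,60],a);move_l(m,a,80);grip(5,60)
    o=get_obs();print(o["grip_width"],o["wrist_force"].round(1))
    d=Rz(np.radians(dphi))@np.r_[m[:2]-piv,0];m2=np.array([piv[0]+d[0],piv[1]+d[1],242.])
    a2=[180,0,phi+dphi+90];move_l(m2,a2,20);wait(.4);o=get_obs();print(o["wrist_force"].round(1),(o["tcp_pos"]-m2).round(1),o["ee_rot"].round(2))
    grip(60);move_l(m2+[0,0,80],a2,150)
E
python3 - <<'E'
from nudge import *
nudge((509.5,269.9),-5.3,-1.7)
q=np.array(get_obs()["tcp_pos"]);move_l(q+[-20,0,10],[180,0,83.5],150);wait(.4);snap("q2");snap("q2s","side");crop(np.load("pics/q2.npy"),235,70,375,285,"q2z");print(get_obs()["t"])
E
```

```text
9.815522961679395 [-0.7  0.   1.6]
[-0.  -2.5  5.2] [ 0.4 -0.   0.6] [ 1.7995e+02 -1.0000e-02  8.3010e+01]
117.0083
```

View pics/q2.png

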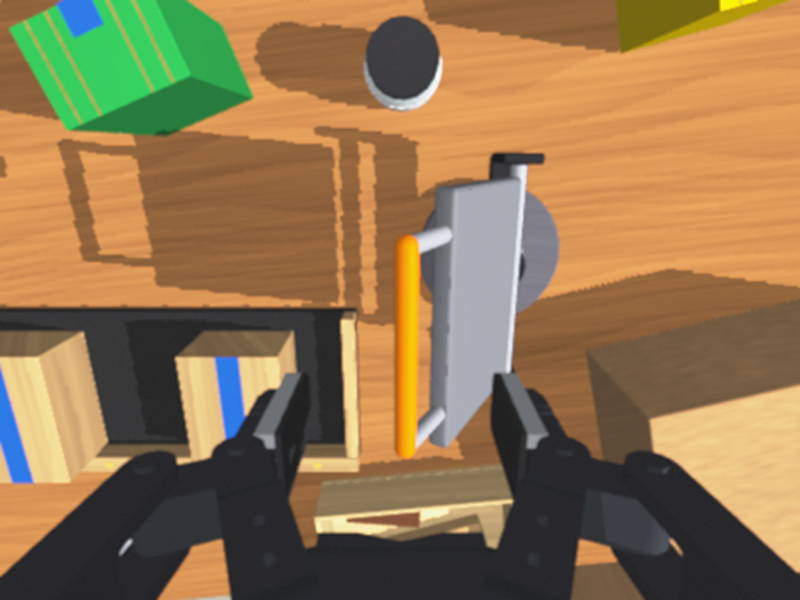

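View pics/q2z.png

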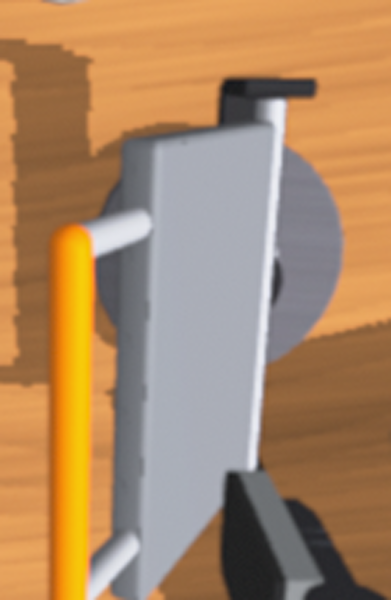

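```bash
python3 - <<'E'
from lm import *
w=W("q2");k=lambda x,y:np.array([235+x/2.793,70+y/2.793])
f=back(k(220.5,245),10,w)
e=[back(k(71,240),257,w),back(np.array([406,452])/1.5625,257,w)]
print(np.degrees(np.arctan2(*(e[1]-e[0])[1::-1])),(e[0]+e[1])/2,f)
m=(e[0]+e[1])/2;n=np.array([np.sin(np.radians(-6.6)),-np.cos(np.radians(-6.6))])
for F in(f[:2],np.array([516,355]),np.array([519,352])): print(np.degrees(np.arcsin((m[:2]-F)@n/170)))
b=[back(np.array(q)/1.5625,12,w) for q in((5,308),(350,309))];print("edge yaw",np.degrees(np.arctan2(*(b[1]-b[0])[1::-1])).round(2)-90)
E
```

```text
-6.4910780006293 [507.29837672 269.89063172 257.        ] [510.69116866 357.9589195   10.        ]
31.125166931622548
30.21250975075712
29.189969429226874
edge yaw -6.659999999999997
```

View pics/q2s.png

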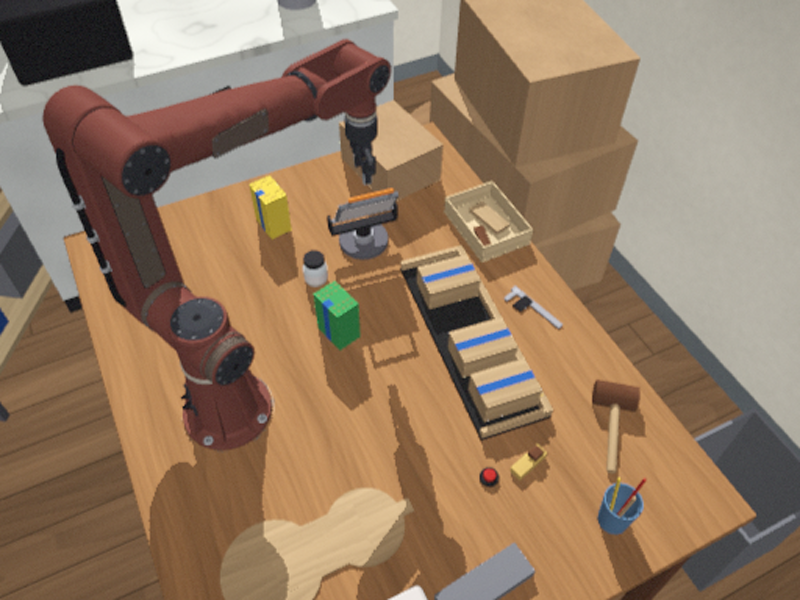

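The lamp now reads swivel -6.5° and tilt about 30°. Next I'll locate the button.

```bash
python3 - <<'E'
from lm import *
L=[(W("wr0"),np.array([393,368])/1.5625),(W("b3"),np.array([629,190])/1.5625),(W("c3"),np.array([674,165])/1.5625),(cal("side"),np.array([489,475])/1.5625),(cal("scene"),np.array([248,518])/1.5625)]
r=least_squares(lambda X:np.concatenate([proj(X,c)[0]-u for c,u in L]),(500,-400,20),loss="soft_l1");print(r.x.round(1),r.fun.round(1))
X=r.x
a=[180,0,-30]
grip(0,40)
goto([X[0],X[1],200],a);wait(.4);snap("k0")
for n in("switch","switch_top"):
    print([(round(d["score"],2),np.round(d["extent"],1)) for d in spot_in(n,"wrist")])
print(get_obs()["t"],get_obs()["tcp_pos"])
E
```

```text
[ 471.6 -420.9   15.5] [ 0.8  0.8 -0.2  0.1 -0.8  0.1  0.7  0.4 -0.7 -0.5]
[(0.84, array([253.3, 169.9,  26.7,  26.3]))]
[(0.78, array([256.1, 171.3,  26.5,  23.8]))]
120.65 [ 471.59629149 -420.89491663  199.97611921]
```

View pics/k0.png

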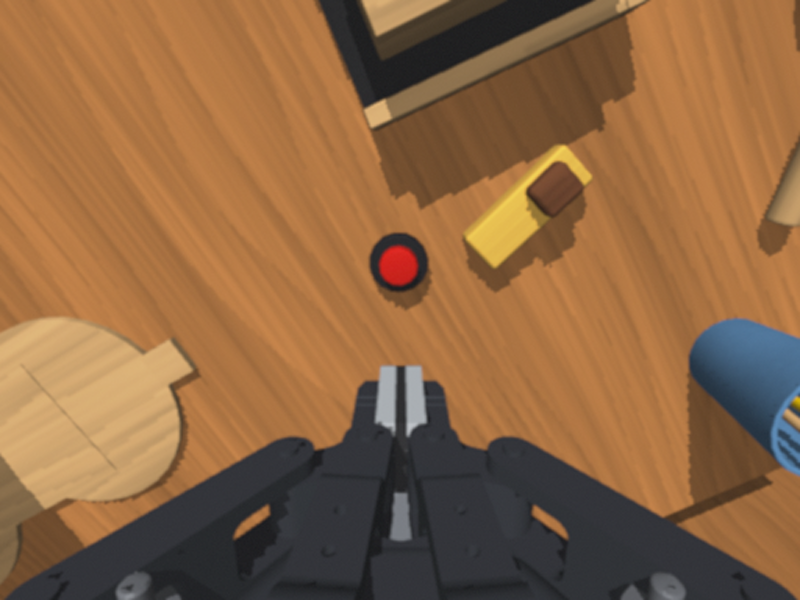

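The red button is at (399,265) and the plane is clear at (525,205). I'll press with the closed fingers, limited by force.

```bash
python3 - <<'E'
from lm import *
w=W("k0")
u=np.array([399,265])/1.5625
for z in(15,22,30): print(z,back(u,z,w).round(1))
d=lambda z:np.linalg.norm(back(u,z,w)[:2]-[471.6,-420.9])
z=min(np.arange(10,40,.5),key=d);B=back(u,z,w);print(z,d(z),B)
xy=(B[:2]+[471.6,-420.9])/2;a=[180,0,-30]
move_l([*xy,60],a,150);wait(.3);f0=force()[2];zz=60;log=[]
while zz>6:
    zz-=1.0 if zz<42 else 4
    move_l([*xy,zz],a,40);o=get_obs();f=force(2)[2]-f0;log.append((zz,round(o["tcp_pos"][2],1),round(f,1)))
    if f>14: break
wait(.4);print(log[-16:]);print(force(),get_obs()["tcp_pos"])
snap("k1c","scene")
move_l([*xy,120],a,100);snap("k2c","scene");print(get_obs()["t"])
E
```

```text
15 [ 469.  -422.4   15. ]
22 [ 469.8 -420.9   22. ]
30 [ 470.8 -419.2   30. ]
25.5 1.5180693577744448 [ 470.2653593 -420.1766268   25.5      ]
[(28.0, np.float64(27.9), np.float64(0.3)), (27.0, np.float64(26.9), np.float64(-0.6)), (26.0, np.float64(25.9), np.float64(-0.3)), (25.0, np.float64(24.9), np.float64(-0.3)), (24.0, np.float64(23.9), np.float64(-0.2)), (23.0, np.float64(22.9), np.float64(-0.2)), (22.0, np.float64(22.1), np.float64(0.7)), (21.0, np.float64(21.2), np.float64(2.1)), (20.0, np.float64(20.1), np.float64(2.4)), (19.0, np.float64(19.2), np.float64(2.6)), (18.0, np.float64(18.1), np.float64(3.1)), (17.0, np.float64(17.1), np.float64(4.6)), (16.0, np.float64(16.2), np.float64(4.4)), (15.0, np.float64(16.0), np.float64(8.7)), (14.0, np.float64(15.9), np.float64(13.3)), (13.0, np.float64(15.9), np.float64(18.4))]
[-4.47967848  3.77123243 17.9411486 ] [ 471.17897031 -420.79302588   15.87379641]
134.0833
```

The button went fully down: 22 to 15.9 mm, then a hard stop at 18 N. Final look before handing in.

```bash
python3 - <<'E'
from lm import *
goto([430,-60,430],AY);wait(.5);snap("z0w");snap("z0s","side");snap("z0c","scene")
crop(np.load("pics/z0s.npy"),190,90,370,320,"z0sz");crop(np.load("pics/z0c.npy"),150,70,390,370,"z0cz");print(get_obs()["t"])
E
```

```text
136.475
```

View pics/z0w.png

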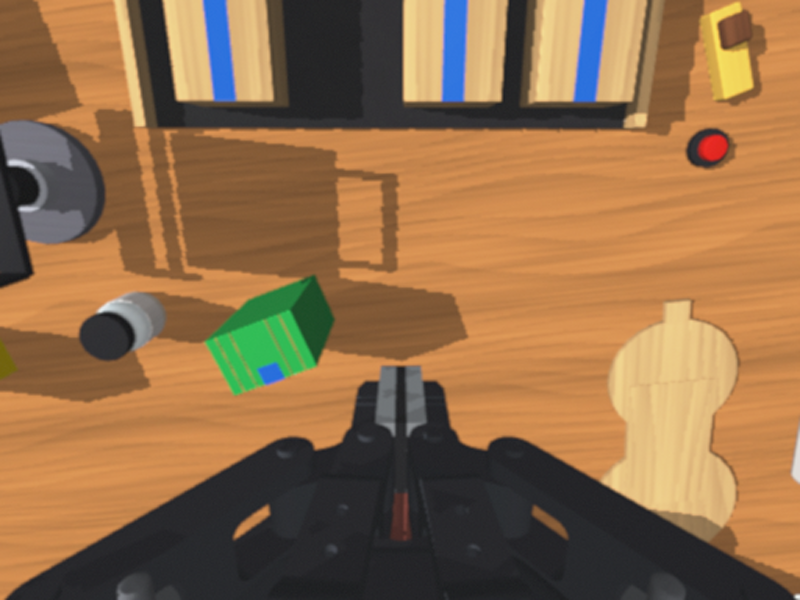

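View pics/z0sz.png

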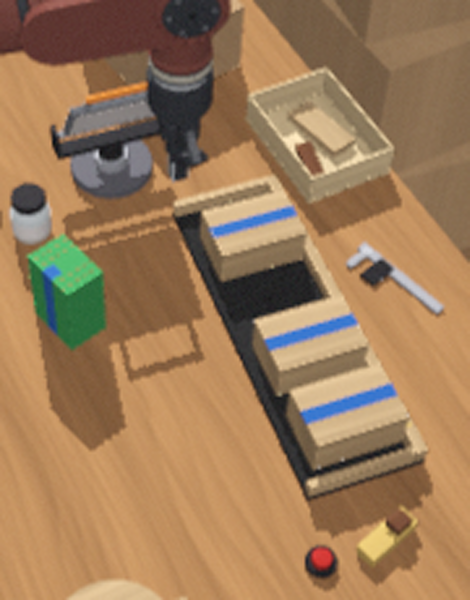

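View pics/z0cz.png

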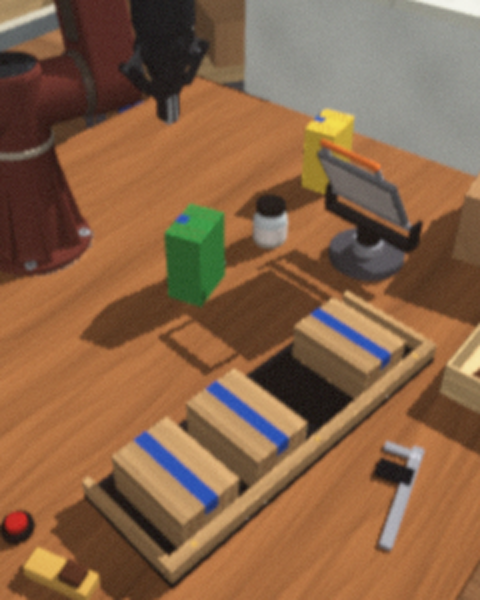

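The final pictures show all three billets at the fence with their foot edges in line at wrist row 102. The lamp is square and leaning forward, and the jar and plane have not been touched. I'll hand it in.

```bash
python3 - <<'E'
from station import *
print(sign_off())
E
```

```text
the job is handed in; nothing more can be done
None
```

The job is done and handed in at about 136 s. All three billets that were present lie flat on the board, stripe up, with their ends against the fence.

- **Billets:** I slid each one to the near edge, tipped it over by its top and pushed it home. The fence showed as a clear force stop of about 15 N. One billet was knocked about 3 cm off the fence later, so I pushed it home again before touching the lamp. In the last picture the foot edges are in line and parallel to the board's edge.
- **Lamp:** The first swing left it about 1.2° off, so I gripped it again and nudged it. It then measured -6.5°, against the board's -6.45 to -6.7°. The tilt came out between 29.2° and 31.1° because my estimates of the lamp's pivot disagreed by a few mm; the best value is about 30°.
- **Button:** Pressed last, about 6.3 mm, to its hard stop at 18 N, then released. I did not see the panel visibly light up in the pictures, so only the press itself is confirmed.
- **Left alone:** The glue jar, the finger plane and the green and yellow look-alikes show no sign of being moved in the final pictures.

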